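Pack away the ring game

TASK

Pack away the ring game: slide the wooden box's door fully open, lift every ring off its hook and put it into the box, large rings in the compartment behind the large brass ring plaque and small rings in the one behind the small plaque, none sticking out above the rim. With all of them in, slide the door fully shut again, and leave the white mug and the glass dish behind the hook stand as they are.

Things in the scene. Friction and masses are not known exactly. Their poses are not given: they have to be found in the camera images.
- box: fixed wooden box, x -155 to 131, y -124 to 124 mm about its origin, 68 mm high (80 at the side runners). +x away from the robot. Along x: a solid dark front ledge (-155 to -121 mm) with two flat brass ring plaques, two open-topped compartments side by side in y (-121 to -1), parted by an 8 mm wall at y = 0, and a solid rear half. Compartment centres at x -61, y +60 and -60
- lid (a joint): the box's flat sliding door, lying on the rim (8 mm thick, its top 77.5 mm above the table, 130 mm in x by 234 mm in y). 0 m = fully closed over both compartments; it slides along the box's +x to 0.125 m = fully open, lying on the closed rear half; end stops at both. Starts 0 to 35 mm open. About 1.5 N of friction, stays where it is left
- lid_grip (a point): the middle of the top of the door's wooden grip bar, which moves with the door: bar 16 mm thick in box x, 80 mm long in box y, 30 mm tall above the door; its top is 107.5 mm above the table. Axes as the box's. Pinch it across its thickness from above
- nest_large (a point): the centre of the floor of the compartment for large rings: the compartment directly behind the larger (32 mm wide) brass ring plaque. Compartment inside 120 mm (box x) by 112 mm (box y), 60 mm deep to the rim. Axes as the box's; this point is 8 mm above the table
- nest_small (a point): the centre of the floor of the compartment for small rings: the compartment directly behind the smaller (16 mm wide) brass ring plaque. Compartment inside 120 mm (box x) by 112 mm (box y), 60 mm deep to the rim. Axes as the box's; this point is 8 mm above the table
- mark_large: the larger brass plaque, a flat ring 32 mm across, 3 mm thick, on the front ledge of the box, fixed: it marks the compartment behind it (77 mm further along box x) as the one for large rings. Which side it is on varies
- mark_small: the smaller brass plaque, a flat ring 16 mm across, 3 mm thick, likewise marking the compartment for small rings
- stand: the fixed steel hook stand, origin on the table under the middle of its rail. A 14 mm thick rail along its y, its axis 180 mm above the table, on two posts at y = +-95 mm with feet 80 by 50 by 14 mm; four hooks point to the stand's -x (towards the robot), with nothing in front of them
- mug_a: white ceramic mug, 80 mm wide, 95 high, handle to the side, standing behind the stand (about 110 mm on the +x side of the rail); origin under its centre. To be left alone
- dish: round glass dice dish, 120 mm wide, 35 high, standing behind the stand beside the white mug; origin under its centre. To be left alone
- hook0 (a point): hook 0: axis of the 8 mm thick bar where a ring hangs, 70 mm in front of the rail, 170 mm above the table; a hung ring's inner edge rests 4 mm above this point. The bar is level from 25 mm behind to 35 mm in front of it, then bends up to a tip 47 mm in front, 12 mm higher: a ring must rise 16 to 28 mm, then go 65 mm along the stand's -x to come free. Hooks 95 mm apart; axes as the stand's
- hook1 (a point): hook 1: axis of the 8 mm thick bar where a ring hangs, 70 mm in front of the rail, 170 mm above the table; a hung ring's inner edge rests 4 mm above this point. The bar is level from 25 mm behind to 35 mm in front of it, then bends up to a tip 47 mm in front, 12 mm higher: a ring must rise 16 to 28 mm, then go 65 mm along the stand's -x to come free. Hooks 95 mm apart; axes as the stand's
- hook2 (a point): hook 2: axis of the 8 mm thick bar where a ring hangs, 70 mm in front of the rail, 170 mm above the table; a hung ring's inner edge rests 4 mm above this point. The bar is level from 25 mm behind to 35 mm in front of it, then bends up to a tip 47 mm in front, 12 mm higher: a ring must rise 16 to 28 mm, then go 65 mm along the stand's -x to come free. Hooks 95 mm apart; axes as the stand's
- hook3 (a point): hook 3: axis of the 8 mm thick bar where a ring hangs, 70 mm in front of the rail, 170 mm above the table; a hung ring's inner edge rests 4 mm above this point. The bar is level from 25 mm behind to 35 mm in front of it, then bends up to a tip 47 mm in front, 12 mm higher: a ring must rise 16 to 28 mm, then go 65 mm along the stand's -x to come free. Hooks 95 mm apart; axes as the stand's
- large_a: large wooden throwing ring: outer diameter 88 mm, hole 62 mm, so 13 mm of flat wood all round, 12 mm thick, about 50 g. Origin at the ring's centre; its x axis is the ring's axis (across its flat faces). It starts hanging upright on one of the four hooks, its axis along the stand's x. Absent in some runs (None from the start)
- large_b: large wooden throwing ring: outer diameter 88 mm, hole 62 mm, so 13 mm of flat wood all round, 12 mm thick, about 50 g. Origin at the ring's centre; its x axis is the ring's axis (across its flat faces). It starts hanging upright on one of the four hooks, its axis along the stand's x. Absent in some runs (None from the start)
- small_a: small wooden throwing ring: outer diameter 64 mm, hole 38 mm, so 13 mm of flat wood all round, 12 mm thick, about 50 g. Origin at the ring's centre; its x axis is the ring's axis (across its flat faces). It starts hanging upright on one of the four hooks, its axis along the stand's x. Absent in some runs (None from the start)
- small_b: small wooden throwing ring: outer diameter 64 mm, hole 38 mm, so 13 mm of flat wood all round, 12 mm thick, about 50 g. Origin at the ring's centre; its x axis is the ring's axis (across its flat faces). It starts hanging upright on one of the four hooks, its axis along the stand's x. Absent in some runs (None from the start)

How it is judged:
On the way, in this order (a step that is already met when the one before it is completed fails the run):
1. the door is slid fully open (value of joint lid above 0.115 m), for 0.2 s.
2. with the door open, every ring lies in its own compartment, let go (x of large_a in the frame of nest_large between -0.058 and 0.058 m and y of large_a in the frame of nest_large between -0.054 and 0.054 m and z of each of large_a, large_b in the frame of nest_large below 0.045 m and linear speed of each of large_a, large_b, small_a, small_b below 0.05 m/s and x of large_b in the frame of nest_large between -0.058 and 0.058 m and y of large_b in the frame of nest_large between -0.054 and 0.054 m and x of small_a in the frame of nest_small between -0.058 and 0.058 m and y of small_a in the frame of nest_small between -0.054 and 0.054 m and z of each of small_a, small_b in the frame of nest_small below 0.045 m and x of small_b in the frame of nest_small between -0.058 and 0.058 m and y of small_b in the frame of nest_small between -0.054 and 0.054 m and value of joint lid above 0.09 m and contact force between the fingers and large_a below 0.3 N and contact force between the fingers and large_b below 0.3 N and contact force between the fingers and small_a below 0.3 N and contact force between the fingers and small_b below 0.3 N), for 0.3 s.
3. the door is slid shut (value of joint lid below 0.008 m), for 0.2 s.
At the end, for the whole second after the job is handed in: every ring present lies at rest (below 0.05 m/s) in the compartment of its size: its centre between the compartment's walls (58 mm in x and 54 mm in y of the compartment's centre) and less than 45 mm above its floor, and the door is shut to within 8 mm (x of large_a in the frame of nest_large between -0.058 and 0.058 m and y of large_a in the frame of nest_large between -0.054 and 0.054 m and z of each of large_a, large_b in the frame of nest_large below 0.045 m and linear speed of each of large_a, large_b, small_a, small_b below 0.05 m/s and x of large_b in the frame of nest_large between -0.058 and 0.058 m and y of large_b in the frame of nest_large between -0.054 and 0.054 m and x of small_a in the frame of nest_small between -0.058 and 0.058 m and y of small_a in the frame of nest_small between -0.054 and 0.054 m and z of each of small_a, small_b in the frame of nest_small below 0.045 m and x of small_b in the frame of nest_small between -0.058 and 0.058 m and y of small_b in the frame of nest_small between -0.054 and 0.054 m and value of joint lid below 0.008 m); the robot touches nothing.
It fails at once if the white mug or the dish is knocked over or pushed 30 mm or more (distance of any of mug_a, dish from where it was at the start of the episode above 0.03 m or angle between any of mug_a, dish's own z axis and vertical above 0.5 rad).
Of large_a, large_b, small_a, small_b only 3 to 4 are there at a start; the rules pass over those that are not, and their reading is None.
At some moment in a run one of large_a, large_b, small_a, small_b may be knocked a few centimetres aside while the robot is not near it.
Once in a run the grip may slacken for a moment while it holds something.
It also fails if it takes over 210 s, if anything falls off the work surface, if the arm or the gripper's body presses on something with over 40 N, if the wrist force passes 120 N, or if a joint passes its speed limit or range.

ROBOT

A 7-joint arm with a two-finger parallel gripper is mounted at the origin on the work surface. World frame = base frame: x ahead of the robot, y to its left, z up, the work surface at z = 0. Lengths are in m, angles in rad, forces in N, time in s.
With the tool pointing down it reaches from about 0.35 to 0.9 m from the base axis. Payload 19.9 kg.
Tool frame: the origin (TCP) lies midway between the tips of the shut fingers; the grasp point (between the pads) lies 19 mm behind it (r.grasp_offset is the z of the grasp point in the tool frame, in m); z points along the fingers, y is the line along which they close (so a half turn about z gives the same grasp; the last joint's range is limited). The gripper opens to 85 mm and grips with 20 to 120 N. Pads are 22 mm wide; open, the fingers measure 114 mm over their backs; the gripper's body (76 mm by 85 mm) begins 54 mm behind the grasp point. The pads swing forward as they close: fully open they stand 13 mm farther back than shut.
Start: joints at [-1.165, 0.417, -0.01, 1.614, 0.005, 1.111, -0.053], TCP at [0.27, 0.564, 0.231] pointing down, gripper open.
Joint ranges: [-2.81, 2.81], [-0.39, 2.02], [-1.27, 1.25], [0.06, 2.57], [-1.19, 4.33], [0.19, 2], [-2.82, 2.82]. Speed limits (rad/s): [1.89, 1.89, 2.39, 2.39, 3.01, 3.01, 3.01].

INTERFACE

Orientations are given as a unit quaternion [w, x, y, z].
In Python, from rig import r gives the robot as it stands. The module is installed in compiled form; this text tells all that it offers.
- The arm moves only by the shell command python3 -m handwheel 'ROWS' [FORCE]. ROWS is JSON, one flat list of numbers, 7 for each row, row after row: the shift along the world's x, y, z in cm, then the turn, a rotation vector about the world's x, y, z in rad, then the opening, from 0 (shut) to 1 (fully open). A call has exactly 8 rows; each row is the pose to reach, as a shift and turn from the pose commanded when the call began; what a row does not reach only later rows make up. A row lasts 1/10 s, in which the tool goes at most 50 mm and 8.59 degrees, less where a joint would pass 70% of its speed; a pose out of reach is approached as far as the arm can. A call with a gripper value outside its range is refused whole. The fingers move at their own pace and stop on an object; FORCE is the grip in N (left out, the last holds). Time passes only in rows, so rows that repeat a pose let the fingers close, or fill a call up. It gives the time, the measured TCP pose, the force, the opening and the grip force at its end, in the units of the state.
- r.state(): the state, without advancing time (a new reading comes with each control period).
- r.snapshot(name): name is "side" or "top"; returns (picture, depth): 480x640x3 uint8, red, green, blue; 480x640 float32, m along the optical axis (not along the pixel's ray), 0 where there is no reading.
- r.camera_info(name): a dict with "fx", "fy", "cx", "cy" (pixels), "k1" (the pictures are not rectified: a ray, as slopes to the right and down, at radius r is drawn at 1 + k1 r^2 times it, then the intrinsics apply), "rvec" (rotation vector, rad) and "tvec" (3), from world to camera coordinates, as OpenCV has them. Camera axes: x right, y down, z forward; pixel columns grow to the right and rows downward; lengths in m; the calibration is good to about 2 mm. A picture is of the moment at which its call begins. camera_info takes no time and is no camera call.
- r.hand_in(): hands the job in; it is judged then, once.
The state is a dict: "clock": time; "joints": joint angles; "dq": joint speeds; "joint_efforts": joint torques, N m; "eef_pos": TCP position; "tcp_rot": TCP orientation; "wrist_force": force on the tool from outside, world axes, zero at the start; "wrist_torque": the same for the moment, N m; "grip_width": finger opening in m; "finger_force": force on a finger pad.
Only numpy, scipy, OpenCV 4.12 (cv2) and the standard library are available. Lean on these libraries where they do the work, as an engineer would, in place of code of your own. Each camera call takes 0.05 s, during which the arm holds its last target. There are 200 camera calls.

## Working session

There is one attempt and no reset: what is moved stays moved. The work goes in short steps, Python scripts to look and compute and a shell command to move; the robot and the scene stay as the last step left them, time stands still between calls to the robot, and variables do not carry over. Pictures are saved under pics/ and viewed, at most 14 in all, crops included, and the job is handed in when it is done.

```bash
mkdir -p pics; cat > h.py <<'E'
import numpy as np, cv2
from rig import r
def snap(n):
    p,d=r.snapshot(n); return p,d
def save(p,f): cv2.imwrite('pics/'+f,cv2.cvtColor(p,cv2.COLOR_RGB2BGR))
def cam(n):
    c=r.camera_info(n); R=cv2.Rodrigues(np.array(c['rvec'],float))[0]; return c,R,np.array(c['tvec'],float).ravel()
def rays(n,uv):
    c,R,t=cam(n); uv=np.atleast_2d(np.array(uv,float))
    xd=(uv-[c['cx'],c['cy']])/[c['fx'],c['fy']]; x=xd.copy()
    for _ in range(30): x=xd/(1+c['k1']*(x**2).sum(1,keepdims=True))
    d=np.c_[x,np.ones(len(x))]
    return -R.T@t, d@R, d
def atz(n,uv,z):
    o,d,_=rays(n,uv); return o+d*((z-o[2])/d[:,2:3])
def cloud(n,dep):
    v,u=np.mgrid[0:480,0:640]; uv=np.c_[u.ravel(),v.ravel()]
    o,d,_=rays(n,uv); P=o+d*dep.reshape(-1,1); P[dep.ravel()==0]=np.nan
    return P.reshape(480,640,3)
def proj(n,P):
    c,R,t=cam(n); q=np.atleast_2d(P)@R.T+t; x=q[:,:2]/q[:,2:]
    x=x*(1+c['k1']*(x**2).sum(1,keepdims=True)); return x*[c['fx'],c['fy']]+[c['cx'],c['cy']]
E
python3 - <<'E'
from h import *
print(r.state())
for n in('side','top'):
    p,d=snap(n); save(p,n+'0.png'); np.save(n+'0.npy',d); np.save(n+'0p.npy',p); print(r.camera_info(n), rays(n,[[320,240]])[:2])
E
```

```text
{'clock': 0.0, 'joints': array([-1.16550078,  0.41798262, -0.01033448,  1.61418761,  0.00467498,
        1.11067011, -0.05300987]), 'dq': array([ 0.00055831, -0.00028775,  0.00032741, -0.00052064, -0.00173025,
        0.00106063,  0.00070441]), 'joint_efforts': array([-1.18460671e-04, -8.64428544e+01,  6.78790882e-01, -4.34925413e+01,
        1.90571754e-02,  7.04621460e-03, -5.04324100e-05]), 'eef_pos': array([0.26988489, 0.56334052, 0.23064906]), 'tcp_rot': array([-1.07995742e-04,  2.21536351e-01,  9.75151922e-01, -6.02162903e-04]), 'wrist_force': array([ 0.72765458, -0.03489779,  0.40777628]), 'wrist_torque': array([-0.0317268 , -0.03108758, -0.0326273 ]), 'finger_force': 0.0, 'grip_width': 0.08532594353498395}
{'fx': 495.7117422630861, 'fy': 495.7117422630861, 'cx': 318.9244268736541, 'cy': 236.20203814831427, 'k1': -0.00774696377467587, 'rvec': array([ 0.62845471, -2.51435927,  1.35453003]), 'tvec': array([0.51730873, 0.25778555, 1.03477763])} (array([0.13096293, 0.88222804, 0.78060799]), array([[ 0.37812882, -0.73812217, -0.5588002 ]]))
{'fx': 519.6503639285908, 'fy': 519.6503639285908, 'cx': 324.47416297960575, 'cy': 239.73442593934251, 'k1': -0.1292781119720186, 'rvec': array([ 2.146535  , -2.08909969,  0.19542949]), 'tvec': array([-0.0163355 ,  0.56869019,  0.97874824])} (array([ 0.37291154, -0.01076353,  1.06885202]), array([[ 0.18897426,  0.0181307 , -0.98185253]]))
```

View pics/side0.png

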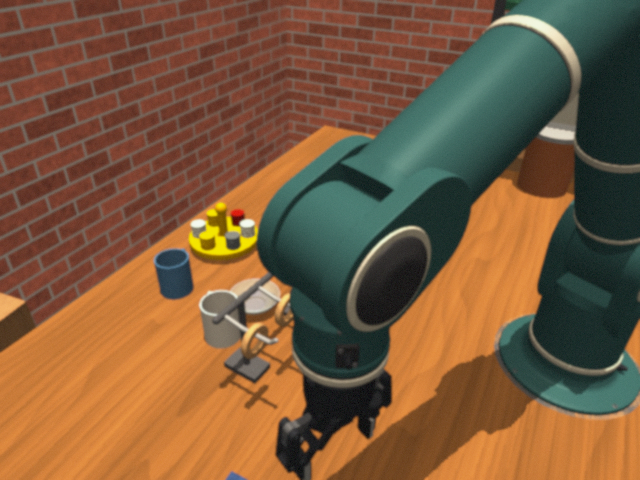

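View pics/top0.png

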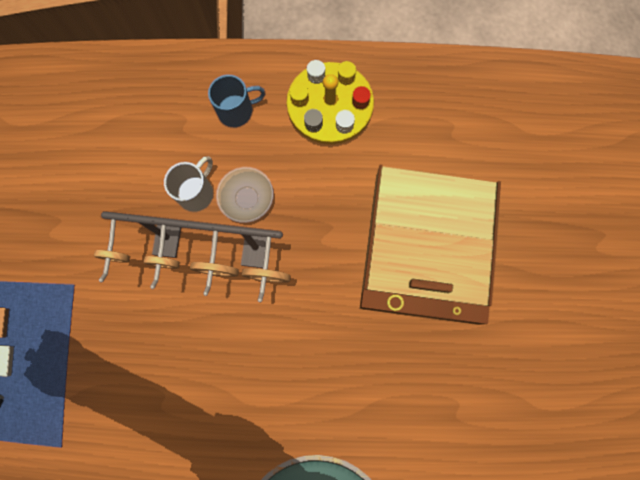

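The top view shows large plaque at (396,302), small at (457,310), grip bar centre near (431,286), hooks near (110,255), (160,262), (213,268), (265,274). Small rings are on the two left hooks and large on the two right ones.

```bash
python3 - <<'E'
from h import *
np.set_printoptions(precision=4,suppress=True)
d=np.load('top0.npy');p=np.load('top0p.npy');P=cloud('top',d)
for nm,u,v in [('ledgeL',375,300),('ledgeR',475,313),('gripbar',431,286),('lid',430,260),('rear',430,185)]:
    print(nm,P[v,u])
print('plaques',atz('top',[[396,302],[457,310]],.071))
# grip bar: z>0.095 in box region
m=(P[...,2]>.095)&(P[...,0]>.3)&(P[...,1]<0)&(P[...,2]<.13)
vv,uu=np.nonzero(m[150:330,350:510]); 
Q=P[150:330,350:510][m[150:330,350:510]]; print('grip',len(Q),Q.mean(0),Q.min(0),Q.max(0), cv2.minAreaRect(Q[:,:2].astype(np.float32)*1000))
m=(P[...,2]>.055)&(P[...,0]>.3); m[:, :350]=0; m[:,510:]=0;m[:150]=0;m[330:]=0
Q=P[m]; print('box',len(Q),Q.min(0),Q.max(0),cv2.minAreaRect(Q[:,:2].astype(np.float32)*1000))
# stand rail
sub=(slice(205,245),slice(95,290)); Q=P[sub].reshape(-1,3); Q=Q[(Q[:,2]>.165)&(Q[:,2]<.2)]; print('rail',len(Q),Q.min(0),Q.max(0),cv2.minAreaRect(Q[:,:2].astype(np.float32)*1000))
for nm,(x0,x1) in dict(A=(92,135),B=(140,184),C=(190,236),D=(240,292)).items():
    Q=P[240:292,x0:x1].reshape(-1,3); Q=Q[(Q[:,2]>.15)&(Q[:,2]<.22)]; 
    W=Q[Q[:,2]<.23]; print(nm,len(W),W.min(0),W.max(0),W.mean(0))
big=cv2.resize(p[195:315,80:300],None,fx=3.6,fy=3.6,interpolation=cv2.INTER_CUBIC); save(big,'st.png')
E
```

```text
ledgeL [ 0.451  -0.1016  0.0658]
ledgeR [ 0.43   -0.2964  0.0664]
gripbar [ 0.4763 -0.2023  0.107 ]
lid [ 0.5303 -0.2071  0.0752]
rear [ 0.6844 -0.2106  0.0676]
plaques [[ 0.4478 -0.1416  0.071 ]
 [ 0.4349 -0.2598  0.071 ]]
grip 380 [ 0.4778 -0.2032  0.1055] [ 0.466  -0.2431  0.0951] [ 0.4898 -0.1641  0.111 ] ((478.2700500488281, -203.8065185546875), (78.94550323486328, 16.78584861755371), 83.35453796386719)
box 17862 [ 0.411  -0.3519  0.0551] [ 0.7208 -0.0752  0.111 ] ((566.11669921875, -213.7924041748047), (248.2947540283203, 287.43792724609375), 83.59951782226562)
rail 1751 [0.528  0.0719 0.1666] [0.5867 0.4019 0.1906] ((546.2628784179688, 238.22283935546875), (331.2313537597656, 57.92904281616211), 85.86165618896484)
A 437 [0.4595 0.3531 0.1503] [0.5362 0.414  0.1884] [0.503  0.3808 0.1754]
B 463 [0.4511 0.2582 0.1502] [0.5384 0.3201 0.1897] [0.4975 0.287  0.1755]
C 559 [0.4488 0.1553 0.1511] [0.5402 0.2383 0.1889] [0.4924 0.1931 0.1755]
D 562 [0.4526 0.0592 0.1507] [0.5429 0.1452 0.1885] [0.4893 0.0994 0.1754]
```

View pics/st.png

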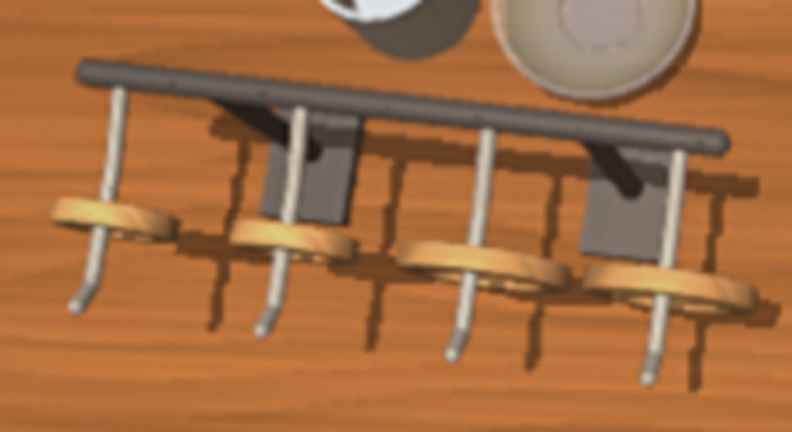

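The crop shows the rail from pixel (102,215) to (282,234), rings at about u=112, 162, 214 and 266, and hook tips at (101,281), (153,287), (206,294) and (260,301). Sizes are small, small, large, large.

```bash
cat >> h.py <<'E'
from scipy.spatial.transform import Rotation as Ro
np.set_printoptions(precision=4,suppress=True)
def Rt(yaw,tilt=0.):
    # tool y along (cos yaw,sin yaw); tool z down, tilted forward (towards yaw dir) by tilt
    Y=np.array([np.cos(yaw),np.sin(yaw),0]);Z=np.array([0,0,-1.]);X=np.cross(Y,Z)
    return Ro.from_rotvec(X*(-tilt))*Ro.from_matrix(np.c_[X,Y,Z]) if tilt else Ro.from_matrix(np.c_[X,Y,Z])
def delta(pos,yaw,tilt=0.):
    s=r.state(); q=s['tcp_rot']; c=Ro.from_quat([q[1],q[2],q[3],q[0]])
    best=min(((Rt(yaw,tilt)*Ro.from_euler('z',a))*c.inv() for a in(0,np.pi)),key=lambda k:k.magnitude())
    print('d cm',(np.array(pos)-s['eef_pos'])*100,'rv',best.as_rotvec(),'at',s['eef_pos'],'F',s['wrist_force'],'w',s['grip_width'],'t',s['clock'])
E
python3 - <<'E'
from h import *
# check tilt sign
print(Rt(0,.3).apply([0,0,1]), Rt(0,.3).apply([0,1,0]))
d=np.load('top0.npy');P=cloud('top',d);p=np.load('top0p.npy')
a=atz('top',[[102.2,215],[282,234.4]],.182);print('rail',a,a.mean(0),np.linalg.norm(a[0]-a[1]),np.degrees(np.arctan2(*(a[1]-a[0])[:2]))) 
print('tips',atz('top',[[100.8,280.6],[152.8,287.4],[205.6,294],[260,301]],.182))
# wood ring pts near top
hsv=cv2.cvtColor(p,cv2.COLOR_RGB2HSV)
for x0,x1 in ((92,135),(140,184),(188,240),(240,294)):
    Q=P[240:292,x0:x1].reshape(-1,3);H=hsv[240:292,x0:x1].reshape(-1,3)
    k=(Q[:,2]>.16)&(H[:,1]>70); Q=Q[k]; rc=cv2.minAreaRect(Q[:,:2].astype(np.float32)*1000); print(k.sum(),rc,Q[:,2].max())
print(atz('top',[[380,225],[495,240],[437,232]],.0775))
# door rear edge by depth along a column
for u in (400,430,460,480): print(u,[round(float(P[v,u,2])*1000) for v in range(205,250,3)])
y=np.radians(-6.3);o=np.array([.578,-.2156])
delta([.478,-.2035,.14],y)
E
```

```text
[ 0.2955  0.     -0.9553] [0.9553 0.     0.2955]
rail [[0.579  0.3999 0.182 ]
 [0.5518 0.0722 0.182 ]] [0.5654 0.236  0.182 ] 0.3288716417110382 -175.25043309852026
tips [[0.4605 0.3896 0.182 ]
 [0.452  0.2937 0.182 ]
 [0.4438 0.1996 0.182 ]
 [0.4349 0.1049 0.182 ]]
277 ((500.3592529296875, 385.86871337890625), (55.73659896850586, 59.21839904785156), 45.94075012207031) 0.18841287837317588
273 ((491.0230712890625, 283.6768798828125), (61.08485412597656, 55.192623138427734), 28.167255401611328) 0.18971427275169928
374 ((493.06231689453125, 193.89242553710938), (62.112205505371094, 72.12452697753906), 41.54745864868164) 0.1888584975154396
354 ((491.9411315917969, 93.84886169433594), (68.29495239257812, 75.53185272216797), 47.64255905151367) 0.18854468828674997
[[ 0.5967 -0.1089  0.0775]
 [ 0.5729 -0.3367  0.0775]
 [ 0.5858 -0.2211  0.0775]]
400 [66, 64, 66, 69, 65, 67, 65, 64, 76, 77, 77, 78, 76, 78, 77]
430 [67, 65, 66, 66, 65, 69, 68, 68, 69, 78, 79, 77, 76, 78, 78]
460 [66, 67, 67, 66, 67, 67, 73, 64, 65, 66, 76, 77, 77, 76, 79]
480 [67, 69, 65, 65, 66, 72, 65, 65, 71, 66, 66, 75, 75, 77, 76]
d cm [ 20.8059 -76.6861  -9.0729] rv [ 0.0007 -0.001  -1.234 ] at [0.2699 0.5634 0.2307] F [ 0.395  -0.4295 -0.5474] w 0.08555906328883381 t 0.1
```

```bash
python3 -m handwheel '[1.3,-4.8,0.3,0,0,-0.077,1, 2.6,-9.6,0.5,0,0,-0.154,1, 3.9,-14.4,1,0,0,-0.231,1, 5.2,-19.2,1,0,0,-0.308,1, 6.5,-24,1,0,0,-0.385,1, 7.8,-28.8,1,0,0,-0.462,1, 9.1,-33.6,1,0,0,-0.539,1, 10.4,-38.4,1,0,0,-0.616,1]' 40
python3 -m handwheel '[1.3,-4.8,0,0,0,-0.077,0.7, 2.6,-9.6,0,0,0,-0.154,0.7, 3.9,-14.4,0,0,0,-0.231,0.7, 5.2,-19.2,0,0,0,-0.308,0.7, 6.5,-24,0,0,0,-0.385,0.7, 7.8,-28.8,-1,0,0,-0.462,0.7, 9.1,-33.6,-2,0,0,-0.539,0.7, 10.4,-38.3,-4,0,0,-0.618,0.7]'
python3 - <<'E'
from h import *
p,d=snap('side');save(p,'side1.png'); np.save('side1.npy',d)
delta([.478,-.2035,.082],np.radians(-6.3))
E
```

```text
clock: 0.9
eef_pos: [0.374, 0.1776, 0.2412]
tcp_rot: [-0.0, 0.508, 0.861, 0.0]
wrist_force: [1.5, -0.0, -0.1]
grip_width: 0.0852
finger_force: 0.0
clock: 1.7
eef_pos: [0.4777, -0.202, 0.2031]
tcp_rot: [0.001, 0.746, 0.666, 0.001]
wrist_force: [1.5, 1.7, 0.9]
grip_width: 0.0598
finger_force: 0.0
d cm [  0.1285   0.4575 -11.759 ] rv [ 0.0037 -0.0024  0.0135] at [ 0.4767 -0.2081  0.1996] F [-8.8581 -3.863  -4.7564] w 0.05983795439828514 t 1.75
```

View pics/side1.png

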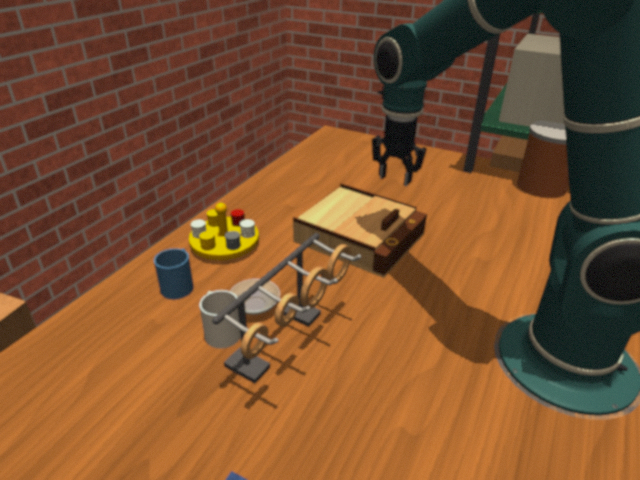

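The side view shows the bar top centre near (390,214), the rings near (255,340), (285,308), (316,287), (338,262), and the tool above the box. I'll triangulate the heights and lower the tool onto the bar.

```bash
python3 - <<'E'
from h import *
def tri(a,b):
    o1,d1,_=rays('top',[a]);o2,d2,_=rays('side',[b]);d1=d1[0];d2=d2[0]
    A=np.c_[d1,-d2];s=np.linalg.lstsq(A,o2-o1,rcond=None)[0]; return (o1+d1*s[0]+o2+d2*s[1])/2, np.linalg.norm(o1+d1*s[0]-o2-d2*s[1])
print('bar',tri([431,285],[391,213])); print('tipA',tri([100.8,280.6],[274,342])); print('plaque',tri([396,302],[391,242]))
print(proj('side',[[.5073,.3854,.187],[.4988,.2895,.187],[.4906,.1954,.187],[.4817,.1007,.187],[.478,-.2035,.1075]]))
S=cloud('side',np.load('side1.npy'))
for u0,u1,v0,v1 in((240,268,320,360),(273,298,292,328),(300,330,265,310),(326,350,242,282)):
    Q=S[v0:v1,u0:u1].reshape(-1,3);Q=Q[(Q[:,2]>.085)&(Q[:,2]<.2)&(Q[:,0]<.53)];print(len(Q),Q.min(0),Q.max(0),np.median(Q,0))
E
python3 -m handwheel '[0,0,-2,0,0,0.002,0.7, 0,0,-4,0,0,0.004,0.7, 0,0,-6,0,0,0.005,0.7, 0,0,-8,0,0,0.005,0.7, 0,0,-9.5,0,0,0.006,0.7, 0,0,-11,0,0,0.006,0.7, 0,0,-11.8,0,0,0.006,0.7, 0,0,-11.8,0,0,0.006,0.7]'
python3 -m handwheel '[0,0,0,0,0,0,0, 0,0,0,0,0,0,0, 0,0,0,0,0,0,0, 0,0,0,0,0,0,0, 0,0,0,0,0,0,0, 0,0,0,0,0,0,0, 0,0,0,0,0,0,0, 0,0,0,0,0,0,0]' 40
```

```text
bar (array([ 0.4774, -0.201 ,  0.1136]), np.float64(8.005516223493671e-05))
tipA (array([0.4628, 0.392 , 0.1785]), np.float64(0.004091642097641012))
plaque (array([ 0.4492, -0.142 ,  0.0656]), np.float64(0.002071393979980027))
[[254.6936 327.1262]
 [287.9419 296.2039]
 [316.0175 270.0097]
 [340.9285 247.1096]
 [390.8923 214.5079]]
686 [0.4789 0.3556 0.1232] [0.5295 0.4192 0.1884] [0.5068 0.3904 0.1671]
569 [0.4751 0.2633 0.1224] [0.53   0.3254 0.1868] [0.4987 0.2958 0.167 ]
780 [0.4513 0.1401 0.0972] [0.5286 0.2996 0.1873] [0.4909 0.2011 0.159 ]
580 [0.4432 0.0633 0.1   ] [0.5168 0.2055 0.1877] [0.4829 0.1067 0.1624]
clock: 2.55
eef_pos: [0.4766, -0.1996, 0.0841]
tcp_rot: [-0.001, 0.743, 0.669, -0.0]
wrist_force: [-0.5, -0.4, -0.2]
grip_width: 0.0597
finger_force: 0.0
clock: 3.35
eef_pos: [0.4776, -0.1998, 0.0855]
tcp_rot: [0.001, 0.743, 0.669, 0.0]
wrist_force: [0.2, 0.5, 6.3]
grip_width: 0.015
finger_force: 40.3
```

```bash
python3 -m handwheel '[1.5,-0.17,0.2,0,0,0,0, 3.2,-0.35,0.2,0,0,0,0, 5,-0.55,0.2,0,0,0,0, 6.8,-0.75,0.2,0,0,0,0, 8.5,-0.94,0.2,0,0,0,0, 10.2,-1.12,0.2,0,0,0,0, 11.2,-1.23,0.2,0,0,0,0, 11.6,-1.28,0.2,0,0,0,0]'
python3 -m handwheel '[0.2,-0.02,0,0,0,0,0, 0.4,-0.04,0,0,0,0,0, 0.5,-0.06,0,0,0,0,0, 0.6,-0.07,0,0,0,0,0, 0.7,-0.08,0,0,0,0,0, 0.7,-0.08,0,0,0,0,0, 0.7,-0.08,0,0,0,0,0, 0.7,-0.08,0,0,0,0,0]'
```

```text
clock: 4.15
eef_pos: [0.5926, -0.2126, 0.0858]
tcp_rot: [-0.001, 0.743, 0.669, -0.001]
wrist_force: [-3.3, -3.3, -17.1]
grip_width: 0.0149
finger_force: 44.0
clock: 4.95
eef_pos: [0.5987, -0.2132, 0.0859]
tcp_rot: [-0.001, 0.743, 0.669, -0.001]
wrist_force: [0.3, -5.3, -26.8]
grip_width: 0.015
finger_force: 42.7
```

```bash
python3 -m handwheel '[0.1,-0.01,-0.2,0,0,0,0, 0.2,-0.02,-0.2,0,0,0,0, 0.3,-0.03,-0.2,0,0,0,0, 0.4,-0.04,-0.2,0,0,0,0, 0.5,-0.05,-0.2,0,0,0,0, 0.5,-0.05,-0.2,0,0,0,0, 0.5,-0.05,-0.2,0,0,0,0, 0.5,-0.05,-0.2,0,0,0,0]'
```

```text
clock: 5.75
eef_pos: [0.5997, -0.2135, 0.0855]
tcp_rot: [-0.005, 0.744, 0.669, -0.002]
wrist_force: [-48.5, 11.2, 32.6]
grip_width: 0.015
finger_force: 51.1
```

```bash
python3 -m handwheel '[-0.4,0.04,0.1,0,0,0,0.5, -0.4,0.04,0.1,0,0,0,0.5, -0.4,0.04,0.1,0,0,0,0.5, -0.4,0.04,2,0,0,0,0.5, -0.4,0.04,5.5,0,0,0,0.6, -0.4,0.04,9.5,0,0,0,0.7, -0.4,0.04,13,0,0,0,0.7, -0.4,0.04,16,0,0,0,0.7]'
python3 - <<'E'
from h import *
p,d=snap('top');save(p,'top1.png')
delta([.4801,.0828,.240],np.radians(-5.1))
delta([.4801,.0828,.165],np.radians(-5.1))
E
```

```text
clock: 6.55
eef_pos: [0.6017, -0.2134, 0.2474]
tcp_rot: [0.001, 0.743, 0.67, 0.001]
wrist_force: [0.7, 0.1, -0.4]
grip_width: 0.06
finger_force: 0.0
d cm [-12.298   29.701   -1.1954] rv [0.0016 0.0073 0.0147] at [ 0.6031 -0.2142  0.252 ] F [ 1.6577 -0.549   5.7946] w 0.059654215494920004 t 6.6
d cm [-12.298   29.701   -8.6954] rv [0.0016 0.0073 0.0147] at [ 0.6031 -0.2142  0.252 ] F [ 1.6577 -0.549   5.7946] w 0.059654215494920004 t 6.6
```

View pics/top1.png

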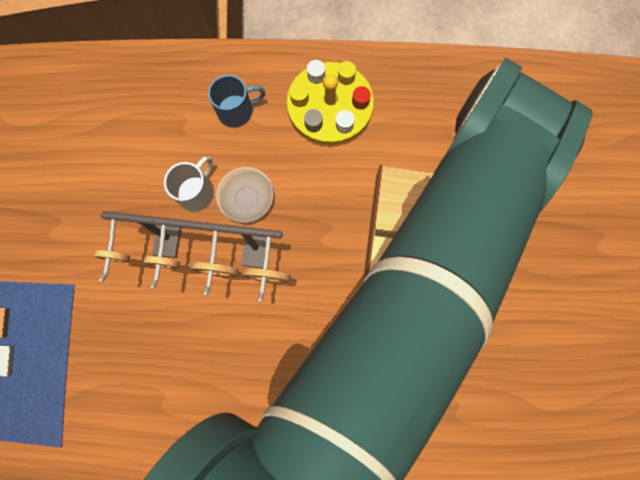

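The box is half hidden by the arm, but its front part looks open and the rings still hang in place. Next is the first large ring, on the hook at (266,275).

```bash
python3 -m handwheel '[-1.7,4.2,0,0,0,0.002,0.6, -3.4,8.4,0,0,0,0.004,0.6, -5.1,12.6,0,0,0,0.006,0.6, -6.8,16.8,0,0,0,0.008,0.6, -8.5,21,0,0,0,0.01,0.6, -10.2,25.2,-0.4,0,0,0.013,0.6, -11.7,28.4,-0.8,0,0,0.015,0.6, -12.3,29.7,-1.2,0,0,0.015,0.6]'
python3 -m handwheel '[0,0,-1,0,0,0,0.6, 0,0,-2,0,0,0,0.6, 0,0,-3.5,0,0,0,0.6, 0,0,-5,0,0,0,0.6, 0,0,-6.5,0,0,0,0.6, 0,0,-7.2,0,0,0,0.6, 0,0,-7.5,0,0,0,0.6, 0,0,-7.5,0,0,0,0.6]'
python3 - <<'E'
from h import *
p,d=snap('side');save(cv2.resize(p[200:360,220:420],None,fx=3,fy=3),'s2.png')
delta([.4801,.0828,.165],np.radians(-5.1))
E
```

```text
clock: 7.4
eef_pos: [0.4771, 0.0872, 0.233]
tcp_rot: [-0.0, 0.736, 0.676, 0.001]
wrist_force: [0.8, -0.8, 0.4]
grip_width: 0.0511
finger_force: 0.0
clock: 8.2
eef_pos: [0.4782, 0.083, 0.1577]
tcp_rot: [0.0, 0.738, 0.675, -0.0]
wrist_force: [-0.7, 1.3, 0.8]
grip_width: 0.0515
finger_force: 0.0
d cm [ 0.1756 -0.0444  0.6948] rv [0.0001 0.0003 0.0006] at [0.4783 0.0832 0.1581] F [-0.4063 -0.9043  0.069 ] w 0.051254120525058525 t 8.25
```

View pics/s2.png

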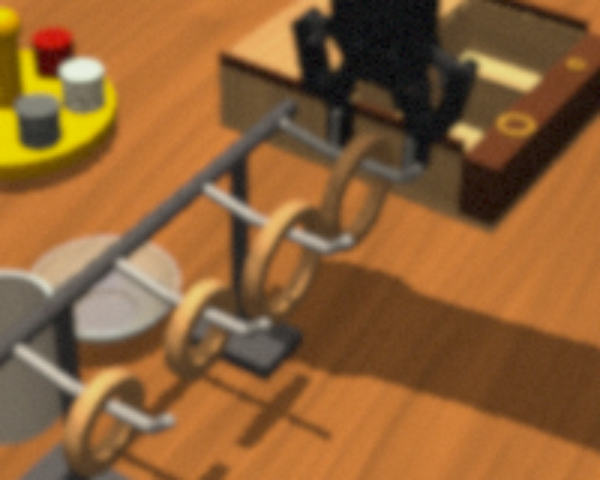

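The fingers straddle the large ring near crop (355,165), and the box door is open. I'll close, lift and pull off.

```bash
python3 -m handwheel '[0.1,0,0,0,0,0,0, 0.1,0,0,0,0,0,0, 0.1,0,0,0,0,0,0, 0.1,0,0,0,0,0,0, 0.1,0,0,0,0,0,0, 0.1,0,0,0,0,0,0, 0.1,0,1,0,0,0,0, 0.1,0,2.2,0,0,0,0]' 50
python3 -m handwheel '[0,0,0,0,0,0,0, -1,0.09,0,0,0,0,0, -2.5,0.22,0,0,0,0,0, -4,0.36,0,0,0,0,0, -5.5,0.5,0,0,0,0,0, -7,0.63,0,0,0,0,0, -8,0.72,0,0,0,0,0, -8.5,0.76,0,0,0,0,0]'
```

```text
clock: 9.05
eef_pos: [0.4787, 0.0834, 0.1803]
tcp_rot: [-0.0, 0.738, 0.675, -0.001]
wrist_force: [0.0, 0.5, -0.6]
grip_width: 0.0114
finger_force: 50.2
clock: 9.85
eef_pos: [0.3929, 0.0914, 0.1797]
tcp_rot: [-0.0, 0.738, 0.675, -0.0]
wrist_force: [-0.1, -0.8, 0.3]
grip_width: 0.0112
finger_force: 50.2
```

```bash
cat >> h.py <<'E'
BY=np.radians(-6.3);BX=np.array([np.cos(BY),np.sin(BY)]);BYv=np.array([-np.sin(BY),np.cos(BY)]);BO=np.array([.578,-.2156])
def place(side,tilt,zc,xc,below,off=-.018):
    c=BO+BX*xc+BYv*side*.06   # ring centre
    zt=Rt(BY,tilt).apply([0,0,1])
    t=np.r_[c+BYv*off,zc]-zt*below
    print('target',t); delta(t,BY,tilt); print('above',end=' '); delta(t+[0,0,.1],BY,tilt)
E
python3 - <<'E'
from h import *
place(1,np.radians(35),.052,-.045,.015)
E
```

```text
target [ 0.5293 -0.168   0.0643]
d cm [ 13.6387 -25.9355 -11.5416] rv [-0.0609 -0.6083 -0.021 ] at [0.3929 0.0914 0.1797] F [-0.0631 -0.8226  0.3409] w 0.01121673056428103 t 9.85
above d cm [ 13.6387 -25.9355  -1.5416] rv [-0.0609 -0.6083 -0.021 ] at [0.3929 0.0914 0.1797] F [-0.0631 -0.8226  0.3409] w 0.01121673056428103 t 9.85
```

```bash
python3 -m handwheel '[0,-2,2,0,0,0,0, 0,-6,4,0,-0.05,0,0, 1,-10,4,-0.01,-0.15,0,0, 3.5,-14,4,-0.02,-0.27,-0.01,0, 6.5,-18,4,-0.03,-0.39,-0.01,0, 9.5,-22,3,-0.05,-0.51,-0.02,0, 12.5,-25,1,-0.06,-0.608,-0.021,0, 13.6,-25.9,-1.5,-0.061,-0.608,-0.021,0]'
python3 - <<'E'
from h import *
p,d=snap('side');save(cv2.resize(p[110:310,270:470],None,fx=3,fy=3),'s3.png')
place(1,np.radians(35),.052,-.045,.015)
E
```

```text
clock: 10.65
eef_pos: [0.4964, -0.11, 0.2023]
tcp_rot: [0.178, 0.71, 0.652, 0.196]
wrist_force: [-0.3, 2.3, 0.0]
grip_width: 0.0113
finger_force: 31.9
target [ 0.5293 -0.168   0.0643]
d cm [  3.2318  -5.8755 -13.733 ] rv [-0.054  -0.0689 -0.0417] at [ 0.497  -0.1092  0.2016] F [-1.3461  2.4282 -1.3116] w 0.011353796492957298 t 10.7
above d cm [ 3.2318 -5.8755 -3.733 ] rv [-0.054  -0.0689 -0.0417] at [ 0.497  -0.1092  0.2016] F [-1.3461  2.4282 -1.3116] w 0.011353796492957298 t 10.7
```

View pics/s3.png

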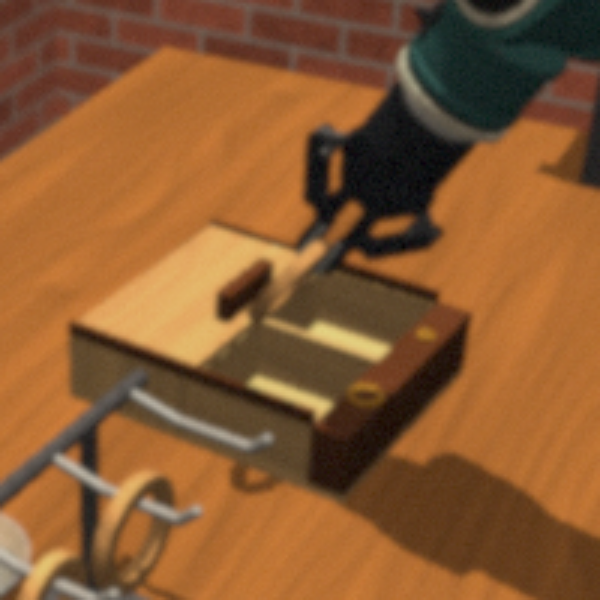

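The ring is held tilted between the fingers near crop (300,275), over the box, with the lagging move not yet complete. The next moves go above the left compartment, then down.

```bash
python3 -m handwheel '[0.8,-1.5,0,-0.015,-0.02,-0.01,0, 1.6,-3,-1,-0.03,-0.04,-0.02,0, 2.4,-4.5,-2,-0.045,-0.055,-0.03,0, 3.2,-5.9,-3,-0.054,-0.069,-0.042,0, 3.2,-5.9,-4,-0.054,-0.069,-0.042,0, 3.2,-5.9,-4,-0.054,-0.069,-0.042,0, 3.2,-5.9,-4,-0.054,-0.069,-0.042,0, 3.2,-5.9,-4,-0.054,-0.069,-0.042,0]'
python3 - <<'E'
from h import *
place(1,np.radians(35),.052,-.045,.015)
p,d=snap('top');save(cv2.resize(p[150:350,320:520],None,fx=3,fy=3),'t3.png')
E
```

```text
clock: 11.5
eef_pos: [0.5278, -0.1687, 0.1626]
tcp_rot: [0.222, 0.712, 0.636, 0.199]
wrist_force: [-0.1, 0.6, -0.7]
grip_width: 0.0108
finger_force: 53.7
target [ 0.5293 -0.168   0.0643]
d cm [ 0.1514  0.0689 -9.8327] rv [-0.0008 -0.0049  0.0026] at [ 0.5278 -0.1687  0.1626] F [-0.1048  0.5619 -0.7161] w 0.010784170518833427 t 11.5
above d cm [0.1514 0.0689 0.1673] rv [-0.0008 -0.0049  0.0026] at [ 0.5278 -0.1687  0.1626] F [-0.1048  0.5619 -0.7161] w 0.010784170518833427 t 11.5
```

```bash
python3 -m handwheel '[0.1,0,-2,0,0,0,0, 0.1,0,-4,0,0,0,0, 0.1,0,-6,0,0,0,0, 0.1,0,-7.5,0,0,0,0, 0.1,0,-8.7,0,0,0,0, 0.1,0,-9.5,0,0,0,0, 0.1,0,-9.8,0,0,0,0, 0.1,0,-9.8,0,0,0,0]'
```

```text
clock: 12.35
eef_pos: [0.5391, -0.1811, 0.1095]
tcp_rot: [0.188, 0.717, 0.646, 0.184]
wrist_force: [-0.7, -1.0, -0.3]
grip_width: 0.0111
finger_force: 53.6
```

```bash
python3 - <<'E'
from h import *
print(r.state()['joints']); place(1,np.radians(35),.052,-.045,.015);place(1,np.radians(20),.056,-.045,.015)
E
```

```text
[ 0.2534  0.3207  0.1066  2.2356 -1.1912  0.1891  1.3807]
target [ 0.5293 -0.168   0.0643]
d cm [-0.9744  1.3136 -4.52  ] rv [-0.0286 -0.0765 -0.0128] at [ 0.5391 -0.1811  0.1095] F [-0.6881 -0.9573 -0.2545] w 0.011060126772394667 t 12.35
above d cm [-0.9744  1.3136  5.48  ] rv [-0.0286 -0.0765 -0.0128] at [ 0.5391 -0.1811  0.1095] F [-0.6881 -0.9573 -0.2545] w 0.011060126772394667 t 12.35
target [ 0.5328 -0.1684  0.0701]
d cm [-0.6291  1.2755 -3.9392] rv [-0.0014  0.1839 -0.0101] at [ 0.5391 -0.1811  0.1095] F [-0.6881 -0.9573 -0.2545] w 0.011060126772394667 t 12.35
above d cm [-0.6291  1.2755  6.0608] rv [-0.0014  0.1839 -0.0101] at [ 0.5391 -0.1811  0.1095] F [-0.6881 -0.9573 -0.2545] w 0.011060126772394667 t 12.35
```

```bash
python3 -m handwheel '[-0.3,0.6,1,0,0.09,-0.005,0, -0.6,1.2,2,0,0.17,-0.01,0, -0.6,1.3,2,0,0.184,-0.01,0, -0.6,1.3,0,0,0.184,-0.01,0, -0.6,1.3,-1.5,0,0.184,-0.01,0, -0.6,1.3,-2.5,0,0.184,-0.01,0, -0.6,1.3,-3,0,0.184,-0.01,0, -0.6,1.3,-3,0,0.184,-0.01,0]'
python3 - <<'E'
from h import *
print(r.state()['joints']); place(1,np.radians(20),.056,-.045,.015)
p,d=snap('side');save(cv2.resize(p[110:310,270:470],None,fx=3,fy=3),'s4.png')
E
```

```text
clock: 13.15
eef_pos: [0.5327, -0.1682, 0.0793]
tcp_rot: [0.129, 0.734, 0.657, 0.116]
wrist_force: [0.5, 0.9, 0.5]
grip_width: 0.0109
finger_force: 53.7
[-0.081   0.4128  0.4291  2.1639 -0.7583  0.3365  0.865 ]
target [ 0.5328 -0.1684  0.0701]
d cm [ 0.0033 -0.0173 -0.9217] rv [-0.0017 -0.0005  0.0005] at [ 0.5327 -0.1682  0.0793] F [0.5249 0.8848 0.5444] w 0.010907946619294681 t 13.15
above d cm [ 0.0033 -0.0173  9.0783] rv [-0.0017 -0.0005  0.0005] at [ 0.5327 -0.1682  0.0793] F [0.5249 0.8848 0.5444] w 0.010907946619294681 t 13.15
```

View pics/s4.png

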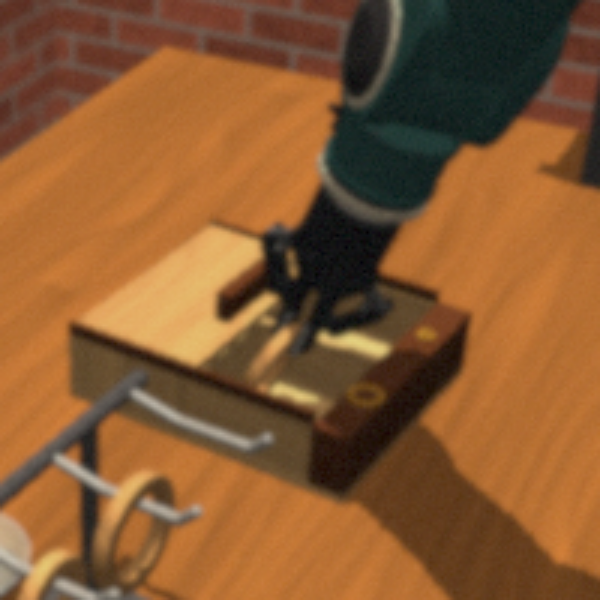

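The ring hangs tilted inside the left compartment at crop (275,355), clear of the divider. I'll lower it 8 mm, open and withdraw.

```bash
python3 -m handwheel '[0,0,-0.5,0,0,0,0, 0,0,-0.8,0,0,0,0, 0,0,-0.8,0,0,0,0.45, 0,0,-0.8,0,0,0,0.45, 0,0,-0.8,0,0,0,0.45, 0,0,-0.8,0,0,0,0.45, 0,0,-0.8,0,0,0,0.45, 0,0,-0.8,0,0,0,0.45]'
python3 -m handwheel '[-0.4,0.05,0,0,0,0,0.45, -0.8,0.1,1.2,0,0,0,0.45, -1.3,0.15,2.6,0,0,0,0.45, -2,0.2,4.5,0,0,0,0.45, -2.7,0.3,7,0,0,0,0.45, -3.4,0.4,10,0,0,0,0.5, -4,1,13,0,0.05,0,0.5, -4.5,3,16,0,0.1,0,0.6]'
python3 - <<'E'
from h import *
# next ring C grip
g=np.array([.4906,.1954])-0.018*np.array([.0896,.996]); print(g)
delta([*g,.24],np.radians(-5.1))
E
```

```text
clock: 14.0
eef_pos: [0.533, -0.1682, 0.0715]
tcp_rot: [0.129, 0.734, 0.657, 0.116]
wrist_force: [0.4, 0.6, 0.4]
grip_width: 0.0386
finger_force: 0.0
clock: 14.8
eef_pos: [0.4867, -0.1397, 0.2326]
tcp_rot: [0.096, 0.74, 0.661, 0.078]
wrist_force: [-0.3, 1.3, -0.3]
grip_width: 0.0514
finger_force: 0.0
[0.489  0.1775]
d cm [ 0.2273 31.7201  0.7426] rv [0.0358 0.2452 0.0232] at [ 0.4867 -0.1397  0.2326] F [-0.3078  1.3296 -0.3091] w 0.051396089318537036 t 14.8
```

```bash
python3 -m handwheel '[0,3.5,1,0.01,0.05,0.005,0.6, 0,7.5,1,0.01,0.1,0.01,0.6, 0,12,1,0.02,0.15,0.01,0.6, 0,16.5,1,0.03,0.2,0.02,0.6, 0,21,1,0.036,0.245,0.023,0.6, 0.1,25.5,1,0.036,0.245,0.023,0.6, 0.2,29.5,1,0.036,0.245,0.023,0.6, 0.2,31.5,0.8,0.036,0.245,0.023,0.6]'
python3 - <<'E'
from h import *
delta([.489,.1775,.159],np.radians(-5.1))
p,d=snap('side');save(cv2.resize(p[110:360,200:450],None,fx=2.4,fy=2.4),'s5.png')
E
```

```text
clock: 15.6
eef_pos: [0.4894, 0.1804, 0.2393]
tcp_rot: [-0.0, 0.736, 0.677, 0.002]
wrist_force: [-0.3, -0.9, -0.1]
grip_width: 0.0512
finger_force: 0.0
d cm [-0.0387 -0.2902 -8.0261] rv [-0.0029  0.0021 -0.0068] at [0.4894 0.1804 0.2393] F [-0.3313 -0.9228 -0.1217] w 0.05115278241359857 t 15.6
```

View pics/s5.png

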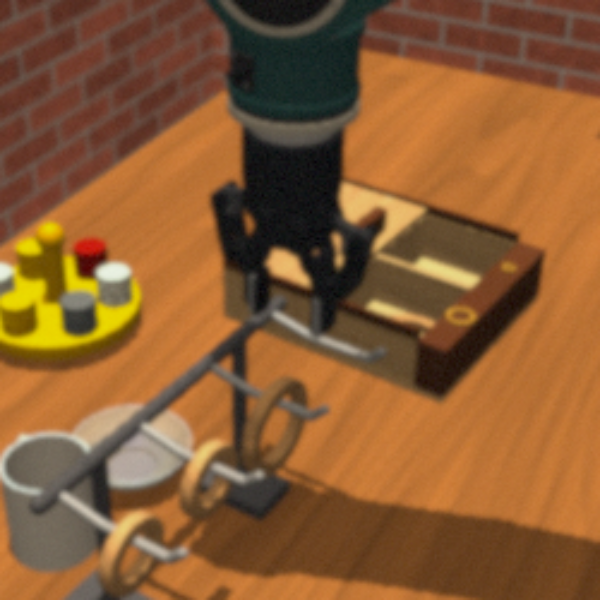

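Ring 1 appears to lie on the left compartment floor (a bit visible at (420,318)), and ring C hangs at (278,425). I'll descend on ring C.

```bash
python3 -m handwheel '[0,-0.2,-1,0,0,0,0.6, 0,-0.2,-2,0,0,0,0.6, 0,-0.2,-3.5,0,0,0,0.6, 0,-0.2,-5,0,0,0,0.6, 0,-0.2,-6.5,0,0,0,0.6, 0,-0.2,-7.5,0,0,0,0.6, 0,-0.2,-8,0,0,0,0.6, 0,-0.2,-8,0,0,0,0.6]'
python3 -m handwheel '[0,0,0,0,0,0,0, 0,0,0,0,0,0,0, 0,0,0,0,0,0,0, 0,0,0,0,0,0,0, 0,0,0,0,0,0,0, 0,0,0,0,0,0,0, 0,0,1,0,0,0,0, 0,0,2.2,0,0,0,0]' 50
python3 -m handwheel '[0,0,0,0,0,0,0, -1,0.09,0,0,0,0,0, -2.5,0.22,0,0,0,0,0, -4,0.36,0,0,0,0,0, -5.5,0.5,0,0,0,0,0, -7,0.63,0,0,0,0,0, -8,0.72,0,0,0,0,0, -8.5,0.76,0,0,0,0,0]'
python3 - <<'E'
from h import *
place(1,np.radians(20),.064,-.045,.015)
E
```

```text
clock: 16.45
eef_pos: [0.4898, 0.1742, 0.159]
tcp_rot: [-0.0, 0.737, 0.676, 0.001]
wrist_force: [0.1, 0.6, 0.2]
grip_width: 0.0513
finger_force: 0.0
clock: 17.25
eef_pos: [0.4898, 0.1746, 0.1821]
tcp_rot: [-0.0, 0.737, 0.676, 0.001]
wrist_force: [0.9, 0.3, -0.3]
grip_width: 0.0108
finger_force: 50.1
clock: 18.05
eef_pos: [0.4039, 0.1826, 0.1814]
tcp_rot: [-0.0, 0.737, 0.676, 0.002]
wrist_force: [0.0, 0.2, -1.2]
grip_width: 0.0105
finger_force: 50.2
target [ 0.5328 -0.1684  0.0781]
d cm [ 12.885  -35.0972 -10.3314] rv [-0.0364 -0.3454 -0.0252] at [0.4039 0.1826 0.1814] F [ 0.0142  0.2151 -1.1559] w 0.010537890356543133 t 18.05
above d cm [ 12.885  -35.0972  -0.3314] rv [-0.0364 -0.3454 -0.0252] at [0.4039 0.1826 0.1814] F [ 0.0142  0.2151 -1.1559] w 0.010537890356543133 t 18.05
```

```bash
python3 -m handwheel '[0,-2,2,0,0,0,0, 0,-6,4,0,0,0,0, 0,-10.5,5,0,0,0,0, 0.5,-15,5,0,-0.05,0,0, 2,-19.5,5,0,-0.1,-0.01,0, 4.5,-24,5,-0.01,-0.15,-0.01,0, 7,-28,5,-0.02,-0.2,-0.01,0, 9,-31,5,-0.02,-0.25,-0.02,0]'
python3 - <<'E'
from h import *
place(1,np.radians(20),.064,-.045,.015,-.021)
E
```

```text
clock: 18.85
eef_pos: [0.4961, -0.1304, 0.2321]
tcp_rot: [0.094, 0.738, 0.663, 0.087]
wrist_force: [-0.0, 1.3, -1.2]
grip_width: 0.0109
finger_force: 50.1
target [ 0.5325 -0.1713  0.0781]
d cm [  3.634   -4.0916 -15.3979] rv [-0.0148 -0.0914 -0.0041] at [ 0.4961 -0.1304  0.2321] F [-0.0467  1.2864 -1.1682] w 0.010919253639094018 t 18.85
above d cm [ 3.634  -4.0916 -5.3979] rv [-0.0148 -0.0914 -0.0041] at [ 0.4961 -0.1304  0.2321] F [-0.0467  1.2864 -1.1682] w 0.010919253639094018 t 18.85
```

```bash
python3 -m handwheel '[1.2,-1.4,0,-0.005,-0.03,0,0, 2.4,-2.8,-1.5,-0.01,-0.06,0,0, 3.5,-4,-4,-0.015,-0.09,-0.004,0, 3.5,-4,-7,-0.015,-0.09,-0.004,0, 3.5,-4,-10,-0.015,-0.09,-0.004,0, 3.5,-4,-12.5,-0.015,-0.09,-0.004,0, 3.5,-4,-14.3,-0.015,-0.09,-0.004,0, 3.5,-4,-15.3,-0.015,-0.09,-0.004,0]'
python3 - <<'E'
from h import *
place(1,np.radians(20),.064,-.045,.015,-.021)
p,d=snap('side');save(cv2.resize(p[160:260,280:440],None,fx=4,fy=4),'s6.png')
E
```

```text
clock: 19.65
eef_pos: [0.5296, -0.1682, 0.0771]
tcp_rot: [0.127, 0.734, 0.658, 0.114]
wrist_force: [-12.4, -10.4, 53.8]
grip_width: 0.0111
finger_force: 57.4
target [ 0.5325 -0.1713  0.0781]
d cm [ 0.2882 -0.3156  0.098 ] rv [-0.0011 -0.0061 -0.0004] at [ 0.5296 -0.1682  0.0771] F [-12.4252 -10.3562  53.8262] w 0.011078294052026694 t 19.65
above d cm [ 0.2882 -0.3156 10.098 ] rv [-0.0011 -0.0061 -0.0004] at [ 0.5296 -0.1682  0.0771] F [-12.4252 -10.3562  53.8262] w 0.011078294052026694 t 19.65
```

View pics/s6.png

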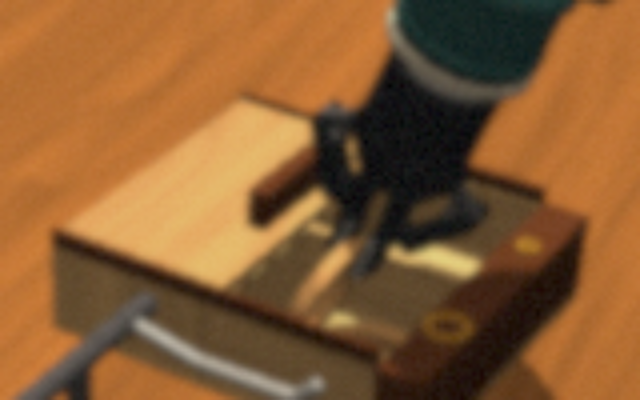

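The ring has touched something below (54 N), so ring 1 may not lie flat. I'll lift away and look from the top.

```bash
python3 -m handwheel '[0,0,1,0,0,0,0, -0.5,0,4,0,0.05,0,0, -1.5,1,8,0,0.1,0,0, -3,3,12,0,0.15,0,0, -5,7,15,0,0.2,0,0, -7,11.5,15.5,0,0.25,0,0, -9,16,15.5,0,0.3,0,0, -10,20.5,15.5,0,0.34,0,0]'
python3 -m handwheel '[0,4,0,0,0,0,0, 0,8,0,0,0,0,0, 0,12,0,0,0,0,0, 0,16,0,0,0,0,0, 0,20,0,0,0,0,0, 0,20,0,0,0,0,0, 0,20,0,0,0,0,0, 0,20,0,0,0,0,0]'
python3 - <<'E'
from h import *
p,d=snap('top');save(cv2.resize(p[150:350,320:520],None,fx=3,fy=3),'t6.png')
P=cloud('top',d)
# ring pts in box frame
Q=P.reshape(-1,3);b=np.c_[(Q[:,:2]-BO)@BX,(Q[:,:2]-BO)@BYv,Q[:,2]]
print(r.state()['eef_pos'])
for x in range(-115,0,10): print(x,[int(1000*np.nanmedian(b[(abs(b[:,0]*1000-x)<5)&(abs(b[:,1]*1000-y)<5),2])) if ((abs(b[:,0]*1000-x)<5)&(abs(b[:,1]*1000-y)<5)).any() else -1 for y in range(110,0,-10)])
E
```

```text
clock: 20.5
eef_pos: [0.4368, 0.015, 0.2332]
tcp_rot: [0.014, 0.743, 0.67, -0.012]
wrist_force: [1.5, 0.6, -0.7]
grip_width: 0.011
finger_force: 51.5
clock: 21.3
eef_pos: [0.4376, 0.2129, 0.2323]
tcp_rot: [0.014, 0.743, 0.669, -0.011]
wrist_force: [-0.2, 0.4, -0.4]
grip_width: 0.0108
finger_force: 77.9
[0.4376 0.2129 0.2324]
-115 [6, 6, 8, 18, 19, 19, 18, 18, 7, 6, 26]
-105 [7, 7, 18, 18, 15, 8, 15, 19, 18, 7, 10]
-95 [6, 13, 18, 6, 6, 7, 6, 7, 18, 8, 9]
-85 [7, 18, 9, 5, 6, 6, 6, 6, 17, 18, 11]
-75 [6, 18, 7, 6, 6, 7, 6, 6, 10, 18, 12]
-65 [6, 18, 16, 7, 6, 7, 5, 5, 16, 18, 13]
-55 [6, 9, 18, 8, 5, 7, 6, 9, 18, 7, 9]
-45 [6, 6, 17, 19, 18, 14, 17, 19, 16, 7, 15]
-35 [7, 7, 7, 8, 18, 19, 18, 6, 5, 6, 14]
-25 [7, 5, 6, 6, 7, 7, 7, 6, 7, 6, 9]
-15 [7, 6, 6, 7, 6, 6, 5, 6, 5, 7, 10]
-5 [15, 10, 13, 11, 10, 16, 11, 15, 18, 20, 32]
```

View pics/t6.png

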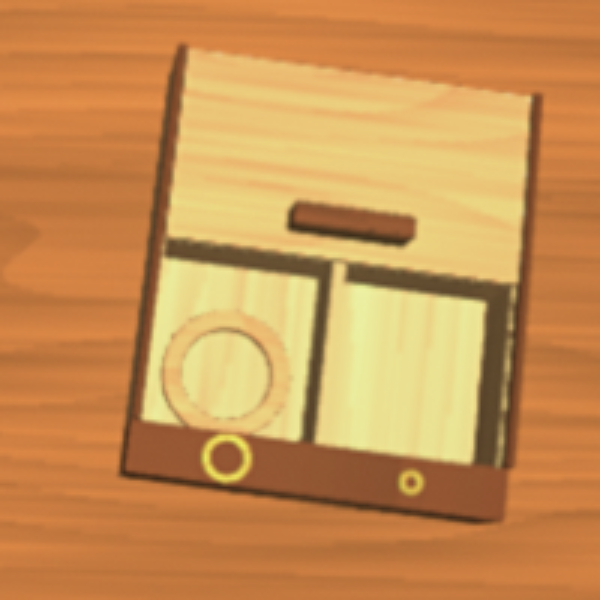

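Ring 1 lies flat in the left compartment (crop centre (226,372)) and the right compartment is empty. I'll measure ring 2 in the hand.

```bash
python3 - <<'E'
from h import *
s=r.state();T=s['eef_pos'];print(T,s['grip_width'],s['finger_force'])
p,d=snap('side');S=cloud('side',d);hsv=cv2.cvtColor(p,cv2.COLOR_RGB2HSV)
k=(np.linalg.norm(S-(T-[0,0,.03]),axis=2)<.085)&(hsv[...,1]>80)&(hsv[...,2]>50)&(abs(S[...,0]-T[0])<.03)
Q=S[k];q=s['tcp_rot'];L=Ro.from_quat([q[1],q[2],q[3],q[0]]).inv().apply(Q-T)
print(len(Q),Q.min(0),Q.max(0)); print('tool',np.percentile(L,[2,50,98],axis=0))
cv2.imwrite('pics/m.png',cv2.resize((p*k[...,None].clip(.3,1)).astype('uint8')[160:360,200:400,::-1],None,fx=3,fy=3))
# circle fit on tool x,z outer boundary
print(cv2.minEnclosingCircle((L[:,[0,2]]*1000).astype(np.float32)))
E
```

```text
[0.4376 0.2129 0.2324] 0.010578122592729132 77.94379047966515
596 [0.4184 0.1546 0.1646] [0.4669 0.2411 0.284 ]
tool [[-0.0523 -0.0111 -0.0371]
 [ 0.0085 -0.0029  0.0102]
 [ 0.0274  0.0195  0.0596]]
((2.1988635063171387, 7.932257175445557), 61.05610656738281)
```

View pics/m.png

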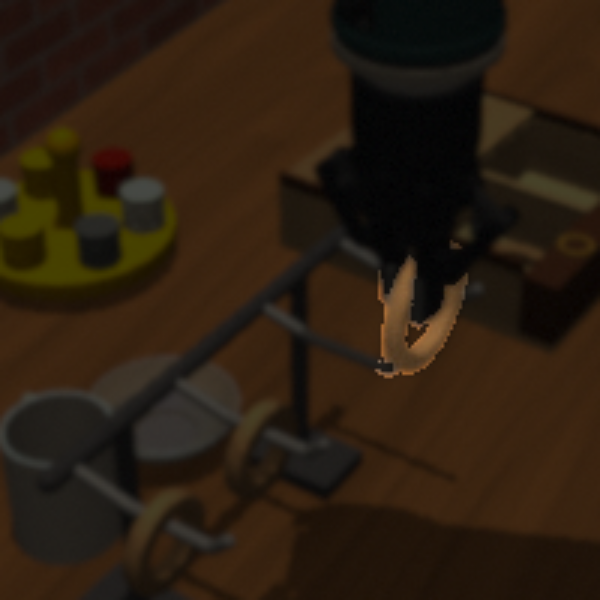

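The highlighted ring is held, its bottom at crop (405,372), but its centre has shifted against the fingers. I'll fit its position.

```bash
cat >> h.py <<'E'
def ringfit(ri,ro):
    from scipy.optimize import minimize
    s=r.state();T=s['eef_pos'];q=s['tcp_rot'];W=Ro.from_quat([q[1],q[2],q[3],q[0]])
    best=None
    p,d=snap('side');S=cloud('side',d);hsv=cv2.cvtColor(p,cv2.COLOR_RGB2HSV)
    L=W.inv().apply(S.reshape(-1,3)-T);H=hsv.reshape(-1,3)
    k=(abs(L[:,1])<.012)&(H[:,1]>80)&(H[:,2]>50)&(np.hypot(L[:,0],L[:,2])<.1)&(L[:,2]>-.05)
    A=L[k][:,[0,2]]
    def c(z):
        e=np.hypot(*(A-z).T); return np.minimum(np.maximum(0,np.maximum(e-ro,ri-e)),.02).sum()
    g=min(((c(np.array([x,z])),x,z) for x in np.arange(-.05,.051,.002) for z in np.arange(-.02,.081,.002)))
    print('ring in tool x,z',g,len(A)); 
    z=np.array(g[1:]); print('inliers',(np.abs(np.hypot(*(A-z).T)-(ri+ro)/2)<.009).mean()); c0=T+W.apply([z[0],0,z[1]]); print('centre world',c0)
E
python3 - <<'E'
from h import *
ringfit(.031,.044)
E
```

```text
ring in tool x,z (np.float64(0.20360580542668583), np.float64(-0.01399999999999997), np.float64(0.003999999999999979)) 547
inliers 0.9597806215722121
centre world [0.4362 0.1989 0.2289]
```

```bash
python3 - <<'E'
from h import *
s=r.state();T=s['eef_pos'];p,d=snap('side');S=cloud('side',d);hsv=cv2.cvtColor(p,cv2.COLOR_RGB2HSV)
k=(abs(S[...,0]-T[0])<.022)&(hsv[...,1]>80)&(hsv[...,2]>50)
G=np.zeros((26,32),int)
D=S[k]-T
for a in D:
    i=int(round(-a[2]/.005))+12;j=int(round(a[1]/.005))+16
    if 0<=i<26 and 0<=j<32:G[i,j]+=1
for i,row in enumerate(G): print('%4d'%(-(i-12)*5),''.join('#' if v>2 else '.' if v else ' ' for v in row))
uv=proj('side',[T])[0];print('T px',uv)
E
```

```text
60                                 
  55                                 
  50                    #            
  45                    #.           
  40                    .            
  35          .     .###.            
  30         .#       ###            
  25       ...        .###           
  20                  ..##.          
  15                 .#####          
  10                ..#####          
   5                  .####.         
   0       .          .#.###         
  -5     ..#.           .###         
 -10     ..##           .##.         
 -15      ###           #.#.         
 -20      ..##         .# #          
 -25       .##.        .##.          
 -30       #.###..   .#.##           
 -35        .########.#.#            
 -40          #.##.#.##..            
 -45           ....#..               
 -50              ..                 
 -55                                 
 -60               #                 
 -65               #                 
T px [337.0454 263.8951]
```

```bash
python3 - <<'E'
from h import *
place(1,np.radians(20),.066,-.047,.004,.014)
E
python3 -m handwheel '[0,-4,0,0,0,0,0, 0,-8.5,0,0,0,0,0, 0,-13,0,0,-0.05,0,0, 1,-17.5,0,0,-0.1,0,0, 2,-22,0,0,-0.15,0,0, 3.5,-26.5,0,0,-0.2,0,0, 5,-30,0,0,-0.25,0,0, 6,-33,0,0,-0.28,0,0]' 60
python3 - <<'E'
from h import *
place(1,np.radians(20),.066,-.047,.004,.014); ringfit(.031,.044)
E
```

```text
target [ 0.538  -0.1367  0.0698]
d cm [ 10.0447 -34.996  -16.2739] rv [-0.0024 -0.3448 -0.0002] at [0.4376 0.2132 0.2325] F [ 0.1147  0.1709 -0.3964] w 0.01116985628334922 t 21.5
above d cm [ 10.0447 -34.996   -6.2739] rv [-0.0024 -0.3448 -0.0002] at [0.4376 0.2132 0.2325] F [ 0.1147  0.1709 -0.3964] w 0.01116985628334922 t 21.5
clock: 22.3
eef_pos: [0.4976, -0.1185, 0.2328]
tcp_rot: [0.108, 0.737, 0.661, 0.094]
wrist_force: [0.1, 1.3, 0.5]
grip_width: 0.0108
finger_force: 80.5
target [ 0.538  -0.1367  0.0698]
d cm [  4.0408  -1.819  -16.3016] rv [-0.002  -0.0615  0.0001] at [ 0.4976 -0.1185  0.2328] F [0.1146 1.2851 0.4797] w 0.010765334315691762 t 22.3
above d cm [ 4.0408 -1.819  -6.3016] rv [-0.002  -0.0615  0.0001] at [ 0.4976 -0.1185  0.2328] F [0.1146 1.2851 0.4797] w 0.010765334315691762 t 22.3
ring in tool x,z (np.float64(0.24595691563485933), np.float64(-0.005999999999999964), np.float64(0.003999999999999979)) 323
inliers 0.9195046439628483
centre world [ 0.4981 -0.1247  0.229 ]
```

```bash
python3 -m handwheel '[1.3,-0.6,0,0,-0.02,0,0, 2.6,-1.2,-1.5,0,-0.04,0,0, 4,-1.8,-4,0,-0.06,0,0, 4,-1.8,-7,0,-0.06,0,0, 4,-1.8,-9.5,0,-0.06,0,0, 4,-1.8,-11.5,0,-0.06,0,0, 4,-1.8,-12.5,0,-0.06,0,0, 4,-1.8,-13,0,-0.06,0,0]'
python3 - <<'E'
from h import *
place(1,np.radians(20),.066,-.047,.004,.014); ringfit(.031,.044)
E
```

```text
clock: 23.15
eef_pos: [0.5369, -0.1346, 0.1015]
tcp_rot: [0.127, 0.734, 0.658, 0.114]
wrist_force: [-0.6, -0.5, -0.7]
grip_width: 0.0115
finger_force: 80.5
target [ 0.538  -0.1367  0.0698]
d cm [ 0.1172 -0.2171 -3.1739] rv [-0.0017 -0.0061 -0.0005] at [ 0.5369 -0.1346  0.1015] F [-0.5979 -0.5155 -0.6566] w 0.011489201883331931 t 23.15
above d cm [ 0.1172 -0.2171  6.8261] rv [-0.0017 -0.0061 -0.0005] at [ 0.5369 -0.1346  0.1015] F [-0.5979 -0.5155 -0.6566] w 0.011489201883331931 t 23.15
ring in tool x,z (np.float64(3.212675349948804), np.float64(0.008000000000000049), np.float64(0.011999999999999972)) 423
inliers 0.39243498817966904
centre world [ 0.5418 -0.127   0.0902]
```

```bash
python3 -m handwheel '[0.1,-0.1,-0.6,0,0,0,0, 0.1,-0.2,-1.2,0,0,0,0, 0.1,-0.2,-1.8,0,0,0,0, 0.1,-0.2,-2.2,0,0,0,0, 0.1,-0.2,-2.5,0,0,0,0, 0.1,-0.2,-2.5,0,0,0,0, 0.1,-0.2,-2.5,0,0,0,0, 0.1,-0.2,-2.5,0,0,0,0]'
```

```text
clock: 24.0
eef_pos: [0.5386, -0.1361, 0.0775]
tcp_rot: [0.127, 0.733, 0.658, 0.115]
wrist_force: [-0.7, 0.6, -1.2]
grip_width: 0.0108
finger_force: 80.5
```

```bash
python3 -m handwheel '[0,0,-0.4,0,0,0,0, 0,0,-0.6,0,0,0,0, 0,0,-0.6,0,0,0,0.45, 0,0,-0.6,0,0,0,0.45, 0,0,-0.6,0,0,0,0.45, 0,0,-0.6,0,0,0,0.45, 0,0,-0.6,0,0,0,0.45, 0,0,-0.6,0,0,0,0.45]'
python3 -m handwheel '[-0.4,0.05,0,0,0,0,0.45, -0.8,0.1,1.2,0,0,0,0.45, -1.3,0.15,2.6,0,0,0,0.45, -2,0.2,4.5,0,0,0,0.45, -2.7,0.3,7,0,0,0,0.45, -3.4,0.4,10,0,0,0,0.5, -4,1,13,0,0.05,0,0.5, -4.5,3,16,0,0.1,0,0.6]'
python3 - <<'E'
from h import *
g=np.array([.4988,.2895])-0.018*np.array([.0896,.996]); print(g)
delta([*g,.245],np.radians(-5.1))
E
```

```text
clock: 24.8
eef_pos: [0.5385, -0.1361, 0.0714]
tcp_rot: [0.127, 0.733, 0.658, 0.115]
wrist_force: [-0.7, -0.3, 0.5]
grip_width: 0.0382
finger_force: 0.0
clock: 25.6
eef_pos: [0.4939, -0.1106, 0.2264]
tcp_rot: [0.097, 0.738, 0.662, 0.082]
wrist_force: [0.7, 0.9, 0.3]
grip_width: 0.0514
finger_force: 0.0
[0.4972 0.2716]
d cm [ 0.3243 38.2141  1.8608] rv [0.0321 0.2517 0.0195] at [ 0.4939 -0.1106  0.2264] F [0.6954 0.88   0.2653] w 0.05141625504870124 t 25.6
```

Move to above small ring B, and check the box by depth from the top.

```bash
python3 -m handwheel '[0,4,2,0.005,0.05,0.005,0.6, 0,8.8,2,0.01,0.1,0.01,0.6, 0,13.6,2,0.02,0.15,0.01,0.6, 0,18.4,2,0.03,0.2,0.02,0.6, 0,23.2,2,0.032,0.25,0.02,0.6, 0.1,28,2,0.032,0.252,0.02,0.6, 0.3,32.8,1.8,0.032,0.252,0.02,0.6, 0.3,37,1.8,0.032,0.252,0.02,0.6]'
cat >> h.py <<'E'
def grid(side,d=None):
    P=cloud('top',snap('top')[1] if d is None else d);Q=P.reshape(-1,3);b=1000*np.c_[(Q[:,:2]-BO)@BX,(Q[:,:2]-BO)@BYv,Q[:,2]]
    ys=range(110,0,-10) if side>0 else range(-10,-120,-10)
    print('ys',list(ys))
    for x in range(-115,0,10):
        o=[]
        for y in ys:
            m=(abs(b[:,0]-x)<5)&(abs(b[:,1]-y)<5); o.append(int(np.nanmedian(b[m,2])) if m.any() else -1)
        print(x,o)
def hangs():
    p,d=snap('side');S=cloud('side',d);hsv=cv2.cvtColor(p,cv2.COLOR_RGB2HSV)
    for nm,c in dict(A=(.5073,.3854),B=(.4988,.2895)).items():
        k=(abs(S[...,0]-c[0])<.04)&(abs(S[...,1]-c[1])<.05)&(S[...,2]>.1)&(S[...,2]<.2)&(hsv[...,1]>80); Q=S[k]
        if len(Q)>20: print(nm,len(Q),Q.min(0),Q.max(0),np.median(Q,0))
E
python3 - <<'E'
from h import *
grid(1); hangs()
delta([.4972,.2716,.160],np.radians(-5.1))
E
```

```text
clock: 26.4
eef_pos: [0.4973, 0.2632, 0.2428]
tcp_rot: [-0.0, 0.736, 0.677, 0.001]
wrist_force: [-0.0, 0.1, -0.0]
grip_width: 0.0511
finger_force: 0.0
ys [110, 100, 90, 80, 70, 60, 50, 40, 30, 20, 10]
-115 [7, 6, 29, 31, 30, 29, 30, 26, 7, 5, 26]
-105 [6, 7, 30, 29, 10, 7, 28, 31, 19, 6, 8]
-95 [8, 30, 28, 7, 7, 6, 7, 28, 30, 10, 10]
-85 [10, 29, 9, 6, 7, 6, 6, 7, 30, 17, 9]
-75 [19, 30, 8, 6, 6, 6, 7, 6, 30, 31, 12]
-65 [8, 31, 17, 6, 7, 6, 6, 7, 29, 19, 12]
-55 [6, 29, 30, 8, 6, 6, 7, 29, 31, 6, 14]
-45 [6, 7, 31, 29, 27, 23, 29, 32, 9, 7, 11]
-35 [7, 6, 6, 30, 29, 30, 29, 7, 6, 7, 13]
-25 [8, 6, 7, 6, 6, 6, 7, 6, 7, 7, 14]
-15 [6, 7, 7, 7, 6, 6, 7, 6, 6, 6, 9]
-5 [19, 9, 13, 12, 9, 12, 13, 10, 20, 9, 29]
A 593 [0.4691 0.3565 0.121 ] [0.5277 0.4183 0.1874] [0.507  0.3919 0.1647]
B 498 [0.4803 0.2599 0.1213] [0.5186 0.325  0.1875] [0.499  0.2988 0.1627]
d cm [ 0.0595  0.4972 -8.2285] rv [-0.0009  0.0007 -0.0112] at [0.4966 0.2666 0.2423] F [-0.9983 -0.7392 -0.2048] w 0.05092847685564316 t 26.5
```

Both large rings are stacked flat. Now small ring B.

```bash
python3 -m handwheel '[0,0.3,-1,0,0,-0.005,0.6, 0,0.7,-2,0,0,-0.011,0.6, 0,0.7,-3.5,0,0,-0.011,0.6, 0,0.7,-5,0,0,-0.011,0.6, 0,0.7,-6.5,0,0,-0.011,0.6, 0,0.7,-7.5,0,0,-0.011,0.6, 0,0.7,-8.2,0,0,-0.011,0.6, 0,0.7,-8.2,0,0,-0.011,0.6]'
python3 -m handwheel '[0,0,0,0,0,0,0, 0,0,0,0,0,0,0, 0,0,0,0,0,0,0, 0,0,0,0,0,0,0, 0,0,0,0,0,0,0, 0,0,0,0,0,0,0, 0,0,1,0,0,0,0, 0,0,2.2,0,0,0,0]' 80
python3 -m handwheel '[0,0,0,0,0,0,0, -1,0.09,0,0,0,0,0, -2.5,0.22,0,0,0,0,0, -4,0.36,0,0,0,0,0, -5.5,0.5,0,0,0,0,0, -7,0.63,0,0,0,0,0, -8,0.72,0,0,0,0,0, -8.5,0.76,0,0,0,0,0]'
python3 - <<'E'
from h import *
ringfit(.019,.032); place(-1,np.radians(20),.046,-.045,.005,-.018)
E
```

```text
clock: 27.3
eef_pos: [0.4977, 0.2675, 0.1605]
tcp_rot: [0.0, 0.74, 0.672, 0.0]
wrist_force: [-0.1, 0.3, -0.1]
grip_width: 0.0512
finger_force: 0.0
clock: 28.1
eef_pos: [0.4979, 0.2677, 0.184]
tcp_rot: [0.0, 0.74, 0.672, 0.001]
wrist_force: [0.1, 1.4, -0.1]
grip_width: 0.0101
finger_force: 77.9
clock: 28.9
eef_pos: [0.4118, 0.2757, 0.1832]
tcp_rot: [-0.0, 0.74, 0.673, 0.001]
wrist_force: [0.4, -0.1, -0.5]
grip_width: 0.0098
finger_force: 77.9
ring in tool x,z (np.float64(0.043534515422337765), np.float64(0.026000000000000065), np.float64(0.005999999999999978)) 535
inliers 0.9887850467289719
centre world [0.4142 0.3016 0.1772]
target [ 0.523  -0.288   0.0507]
d cm [ 11.1333 -56.3702 -13.248 ] rv [-0.0371 -0.3463 -0.0146] at [0.4117 0.2757 0.1832] F [-0.3084  1.4351 -0.2688] w 0.009722622357567375 t 28.95
above d cm [ 11.1333 -56.3702  -3.248 ] rv [-0.0371 -0.3463 -0.0146] at [0.4117 0.2757 0.1832] F [-0.3084  1.4351 -0.2688] w 0.009722622357567375 t 28.95
```

```bash
python3 -m handwheel '[0,-2,3,0,0,0,0, 0,-6,5.5,0,0,0,0, 0,-10.8,6,0,0,0,0, 0,-15.6,6,0,0,0,0, 0,-20.4,6,0,0,0,0, 0,-25.2,6,0,0,0,0, 0,-30,6,0,-0.02,0,0, 1,-34,6,0,-0.07,0,0]'
python3 -m handwheel '[1.5,-4,0,0,-0.05,0,0, 3,-8,0,-0.01,-0.1,0,0, 4.5,-12,0,-0.01,-0.15,-0.01,0, 6,-16,0,-0.02,-0.2,-0.01,0, 7.5,-20,0,-0.02,-0.25,-0.01,0, 8.5,-22,-1,-0.02,-0.27,-0.01,0, 9,-22.5,-2,-0.02,-0.28,-0.01,0, 9,-22.5,-2,-0.02,-0.28,-0.01,0]'
python3 - <<'E'
from h import *
ringfit(.019,.032); place(-1,np.radians(20),.052,-.045,.006,-.026)
E
```

```text
clock: 29.75
eef_pos: [0.4227, -0.0673, 0.2435]
tcp_rot: [0.024, 0.74, 0.671, 0.028]
wrist_force: [1.0, 1.1, -0.4]
grip_width: 0.0095
finger_force: 78.0
clock: 30.55
eef_pos: [0.5119, -0.2928, 0.2217]
tcp_rot: [0.125, 0.733, 0.657, 0.122]
wrist_force: [-0.2, 0.9, -0.5]
grip_width: 0.0099
finger_force: 78.0
ring in tool x,z (np.float64(0.42221512646379744), np.float64(0.026000000000000065), np.float64(0.003999999999999979)) 235
inliers 0.8297872340425532
centre world [ 0.516  -0.2671  0.2183]
target [ 0.5218 -0.2959  0.0576]
d cm [  0.9874  -0.4449 -16.479 ] rv [-0.0149  0.0023 -0.0039] at [ 0.5119 -0.2915  0.2224] F [ 0.1327 -0.0354 -1.1767] w 0.0100328557288517 t 30.6
above d cm [ 0.9874 -0.4449 -6.479 ] rv [-0.0149  0.0023 -0.0039] at [ 0.5119 -0.2915  0.2224] F [ 0.1327 -0.0354 -1.1767] w 0.0100328557288517 t 30.6
```

```bash
python3 -m handwheel '[0.5,-0.2,-2,-0.005,0,0,0, 1,-0.4,-5,-0.015,0,-0.004,0, 1,-0.4,-8,-0.015,0,-0.004,0, 1,-0.4,-10.5,-0.015,0,-0.004,0, 1,-0.4,-12.5,-0.015,0,-0.004,0, 1,-0.4,-14,-0.015,0,-0.004,0, 1,-0.4,-15,-0.015,0,-0.004,0, 1,-0.4,-15.5,-0.015,0,-0.004,0]'
python3 - <<'E'
from h import *
place(-1,np.radians(20),.052,-.045,.006,-.026)
E
```

```text
clock: 31.4
eef_pos: [0.5232, -0.2929, 0.0681]
tcp_rot: [0.13, 0.732, 0.658, 0.118]
wrist_force: [0.0, 0.6, -0.1]
grip_width: 0.01
finger_force: 78.1
target [ 0.5218 -0.2959  0.0576]
d cm [-0.1413 -0.2981 -1.0487] rv [-0.0006  0.0041 -0.0044] at [ 0.5232 -0.2929  0.0681] F [ 0.0038  0.5868 -0.0941] w 0.009952098038017521 t 31.4
above d cm [-0.1413 -0.2981  8.9513] rv [-0.0006  0.0041 -0.0044] at [ 0.5232 -0.2929  0.0681] F [ 0.0038  0.5868 -0.0941] w 0.009952098038017521 t 31.4
```

```bash
python3 -m handwheel '[0,-0.2,-0.5,0,0,0,0, 0,-0.2,-1,0,0,0,0, 0,-0.2,-1,0,0,0,0, 0,-0.2,-1,0,0,0,0.42, 0,-0.2,-1,0,0,0,0.42, 0,-0.2,-1,0,0,0,0.42, 0,-0.2,-1,0,0,0,0.42, 0,-0.2,-1,0,0,0,0.42]'
python3 -m handwheel '[-0.4,0.05,0,0,0,0,0.42, -0.8,0.1,1.2,0,0,0,0.42, -1.3,0.15,2.6,0,0,0,0.42, -2,0.2,4.5,0,0,0,0.42, -2.7,0.3,7,0,0,0,0.42, -3.4,0.4,10,0,0,0,0.5, -4,1,13,0,0.05,0,0.5, -4.5,3,17,0,0.1,0,0.6]'
python3 -m handwheel '[0,4,1,0.005,0.05,0.005,0.6, -1,8.8,2,0.01,0.1,0.01,0.6, -1,13.6,2,0.02,0.15,0.01,0.6, -1,18.4,2,0.03,0.2,0.02,0.6, -1,23.2,2,0.032,0.24,0.02,0.6, -1,28,2,0.032,0.24,0.02,0.6, 0,32.8,1.8,0.032,0.24,0.02,0.6, 1,37,1.8,0.032,0.24,0.02,0.6]'
python3 - <<'E'
from h import *
g=np.array([.5073,.3874])-0.02*np.array([.0896,.996]); print(g)
delta([*g,.245],np.radians(-5.1));grid(-1);hangs()
E
```

```text
clock: 32.2
eef_pos: [0.523, -0.2956, 0.0584]
tcp_rot: [0.13, 0.732, 0.658, 0.118]
wrist_force: [-0.6, 0.6, 0.0]
grip_width: 0.0361
finger_force: 0.0
clock: 33.0
eef_pos: [0.4778, -0.2695, 0.2227]
tcp_rot: [0.099, 0.738, 0.663, 0.084]
wrist_force: [1.3, 1.5, -0.2]
grip_width: 0.051
finger_force: 0.0
clock: 33.8
eef_pos: [0.4885, 0.1028, 0.2397]
tcp_rot: [0.006, 0.736, 0.677, 0.008]
wrist_force: [1.1, -0.7, 1.2]
grip_width: 0.0511
finger_force: 0.0
[0.5055 0.3675]
d cm [ 1.6992 26.4636  0.5254] rv [-0.0018  0.0208 -0.006 ] at [0.4885 0.1028 0.2397] F [ 1.1457 -0.6814  1.1985] w 0.0511339083986584 t 33.8
ys [-10, -20, -30, -40, -50, -60, -70, -80, -90, -100, -110]
-115 [7, 6, 6, 6, 6, 7, 8, 6, 5, 7, 6]
-105 [7, 6, 6, 5, 7, 9, 10, 7, 6, 6, 7]
-95 [9, 6, 6, 13, 18, 18, 17, 17, 6, 6, 6]
-85 [6, 6, 8, 18, 8, 7, 6, 16, 16, 6, 5]
-75 [8, 6, 11, 19, 7, 6, 6, 8, 17, 6, 6]
-65 [5, 7, 10, 18, 6, 6, 6, 11, 18, 6, 6]
-55 [8, 7, 7, 17, 17, 12, 14, 17, 8, 7, 6]
-45 [9, 7, 7, 6, 17, 19, 18, 16, 6, 7, 5]
-35 [8, 7, 6, 6, 6, 6, 6, 6, 6, 6, 7]
-25 [8, 7, 7, 6, 7, 6, 6, 6, 6, 6, 8]
-15 [-1, 6, 7, 6, 5, 6, 7, 7, 6, 6, 7]
-5 [44, 22, 18, 17, 17, 23, 17, 22, 24, 25, 21]
A 594 [0.4694 0.3556 0.1221] [0.5262 0.4191 0.1871] [0.5069 0.392  0.1653]
```

Small ring B lies flat. Last is ring A.

```bash
python3 -m handwheel '[0,4,0.5,0,0.01,0,0.6, 0.5,8.5,0.5,0,0.02,-0.006,0.6, 1,13,0.5,0,0.02,-0.006,0.6, 1.5,17.5,0.5,0,0.02,-0.006,0.6, 1.7,22,0.5,0,0.02,-0.006,0.6, 1.7,25,0.5,0,0.02,-0.006,0.6, 1.7,26.2,0.5,0,0.02,-0.006,0.6, 1.7,26.2,0.3,0,0.02,-0.006,0.6]'
python3 - <<'E'
from h import *
delta([.5055,.3675,.16],np.radians(-5.1))
E
```

```text
clock: 34.7
eef_pos: [0.5059, 0.3634, 0.2424]
tcp_rot: [0.001, 0.737, 0.675, 0.0]
wrist_force: [-0.6, -0.2, 0.3]
grip_width: 0.0512
finger_force: 0.0
d cm [-0.04    0.4119 -8.2389] rv [ 0.0005  0.001  -0.0011] at [0.5059 0.3634 0.2424] F [-0.5964 -0.1652  0.3173] w 0.05119240872759624 t 34.7
```

```bash
python3 -m handwheel '[0,0.4,-1,0,0,0,0.6, 0,0.4,-2,0,0,0,0.6, 0,0.4,-3.5,0,0,0,0.6, 0,0.4,-5,0,0,0,0.6, 0,0.4,-6.5,0,0,0,0.6, 0,0.4,-7.5,0,0,0,0.6, 0,0.4,-8.2,0,0,0,0.6, 0,0.4,-8.2,0,0,0,0.6]'
python3 -m handwheel '[0,0,0,0,0,0,0, 0,0,0,0,0,0,0, 0,0,0,0,0,0,0, 0,0,0,0,0,0,0, 0,0,0,0,0,0,0, 0,0,0,0,0,0,0, 0,0,1,0,0,0,0, 0,0,2.2,0,0,0,0]' 80
python3 -m handwheel '[0,0,0,0,0,0,0, -1,0.09,0,0,0,0,0, -2.5,0.22,0,0,0,0,0, -4,0.36,0,0,0,0,0, -5.5,0.5,0,0,0,0,0, -7,0.63,0,0,0,0,0, -8,0.72,0,0,0,0,0, -8.5,0.76,0,0,0,0,0]'
python3 - <<'E'
from h import *
ringfit(.019,.032); place(-1,np.radians(20),.06,-.045,.006,-.024)
E
```

```text
clock: 35.5
eef_pos: [0.5059, 0.3663, 0.1599]
tcp_rot: [0.0, 0.738, 0.675, -0.0]
wrist_force: [0.2, 0.3, 1.6]
grip_width: 0.0512
finger_force: 0.0
clock: 36.3
eef_pos: [0.5061, 0.3663, 0.1834]
tcp_rot: [0.0, 0.738, 0.675, 0.0]
wrist_force: [-0.5, 0.5, -0.7]
grip_width: 0.0102
finger_force: 77.9
clock: 37.1
eef_pos: [0.4199, 0.3744, 0.1826]
tcp_rot: [0.0, 0.738, 0.675, 0.0]
wrist_force: [0.4, 0.9, -0.3]
grip_width: 0.0102
finger_force: 77.9
ring in tool x,z (np.float64(0.10601460423018863), np.float64(0.02200000000000006), np.float64(0.005999999999999978)) 610
inliers 0.9737704918032787
centre world [0.4218 0.3963 0.1766]
target [ 0.522  -0.2939  0.0656]
d cm [ 10.2195 -66.8369 -11.7025] rv [-0.0346 -0.347  -0.0211] at [0.4198 0.3744 0.1827] F [-0.1855  1.2518 -0.7461] w 0.010072605802572248 t 37.15
above d cm [ 10.2195 -66.8369  -1.7025] rv [-0.0346 -0.347  -0.0211] at [0.4198 0.3744 0.1827] F [-0.1855  1.2518 -0.7461] w 0.010072605802572248 t 37.15
```

```bash
python3 -m handwheel '[0,-2,3,0,0,0,0, -0.5,-6,5.5,0,0,0,0, -1,-10.8,6,0,0,0,0, -1,-15.6,6,0,0,0,0, -1,-20.4,6,0,0,0,0, -1,-25.2,6,0,0,0,0, -1,-30,6,0,0,0,0, -1,-34.8,6,0,0,0,0]'
python3 -m handwheel '[0.5,-4,0,0,-0.04,0,0, 2,-8,0,-0.01,-0.09,0,0, 3.5,-12,0,-0.01,-0.14,-0.01,0, 5,-16,0,-0.02,-0.19,-0.01,0, 6.5,-20,0,-0.02,-0.24,-0.01,0, 8,-24,0,-0.02,-0.28,-0.01,0, 9.5,-28,0,-0.03,-0.32,-0.02,0, 11,-31.5,-1,-0.035,-0.347,-0.02,0]'
python3 - <<'E'
from h import *
ringfit(.019,.032); place(-1,np.radians(20),.06,-.045,.006,-.022)
E
```

```text
clock: 37.95
eef_pos: [0.411, 0.024, 0.2429]
tcp_rot: [0.0, 0.738, 0.675, 0.001]
wrist_force: [1.9, -0.7, -0.2]
grip_width: 0.0102
finger_force: 78.1
clock: 38.75
eef_pos: [0.5116, -0.2638, 0.2386]
tcp_rot: [0.125, 0.734, 0.658, 0.112]
wrist_force: [0.5, 1.3, -0.6]
grip_width: 0.01
finger_force: 78.1
ring in tool x,z (np.float64(0.4430136867450931), np.float64(0.02200000000000006), np.float64(0.001999999999999981)) 243
inliers 0.831275720164609
centre world [ 0.5147 -0.2421  0.2367]
target [ 0.5222 -0.2919  0.0656]
d cm [  1.1386  -2.231  -17.2406] rv [ 0.001  -0.0092  0.0063] at [ 0.5108 -0.2696  0.238 ] F [-3.4645  1.202  -2.0618] w 0.009961131050658243 t 38.8
above d cm [ 1.1386 -2.231  -7.2406] rv [ 0.001  -0.0092  0.0063] at [ 0.5108 -0.2696  0.238 ] F [-3.4645  1.202  -2.0618] w 0.009961131050658243 t 38.8
```

```bash
python3 -m handwheel '[0.5,-1,-1.5,0,0,0,0, 1,-2,-4,0,-0.009,0.006,0, 1,-2,-7,0,-0.009,0.006,0, 1,-2,-10,0,-0.009,0.006,0, 1,-2,-13,0,-0.009,0.006,0, 1,-2,-15,0,-0.009,0.006,0, 1,-2,-16,0,-0.009,0.006,0, 1,-2,-16,0,-0.009,0.006,0]'
python3 - <<'E'
from h import *
place(-1,np.radians(20),.06,-.045,.006,-.022)
E
```

```text
clock: 39.6
eef_pos: [0.5207, -0.2818, 0.0777]
tcp_rot: [0.126, 0.732, 0.66, 0.115]
wrist_force: [0.4, -0.4, -0.6]
grip_width: 0.01
finger_force: 78.0
target [ 0.5222 -0.2919  0.0656]
d cm [ 0.1509 -1.012  -1.2058] rv [-0.0028 -0.0051 -0.0068] at [ 0.5207 -0.2818  0.0777] F [ 0.3873 -0.366  -0.618 ] w 0.010049930805253965 t 39.6
above d cm [ 0.1509 -1.012   8.7942] rv [-0.0028 -0.0051 -0.0068] at [ 0.5207 -0.2818  0.0777] F [ 0.3873 -0.366  -0.618 ] w 0.010049930805253965 t 39.6
```

```bash
python3 -m handwheel '[0.1,-0.5,-0.3,0,0,0,0, 0.1,-1,-0.8,0,0,0,0, 0.1,-1,-1.1,0,0,0,0, 0.1,-1,-1.1,0,0,0,0.42, 0.1,-1,-1.1,0,0,0,0.42, 0.1,-1,-1.1,0,0,0,0.42, 0.1,-1,-1.1,0,0,0,0.42, 0.1,-1,-1.1,0,0,0,0.42]'
python3 -m handwheel '[-0.4,0.05,0,0,0,0,0.42, -0.8,0.1,1.2,0,0,0,0.42, -1.3,0.15,2.6,0,0,0,0.42, -2,0.2,4.5,0,0,0,0.42, -2.7,0.3,7,0,0,0,0.42, -3.4,0.4,10,0,0,0,0.5, -4,1,13,0,0.05,0,0.5, -4.5,3,17,0,0.1,0,0.6]'
python3 -m handwheel '[0,4,1,0.005,0.05,0.005,0.6, -1,8.8,2,0.01,0.1,0.01,0.6, -1,13.6,2,0.02,0.15,0.01,0.6, -1,18.4,2,0.03,0.2,0.02,0.6, -1,23.2,2,0.032,0.24,0.02,0.6, -1,28,2,0.032,0.24,0.02,0.6, -1,32,1.8,0.032,0.24,0.02,0.6, -1,35,1.8,0.032,0.24,0.02,0.6]'
python3 - <<'E'
from h import *
p,d=snap('top');save(p[120:360,80:540],'t9.png');grid(-1,d);grid(1,d)
P=cloud('top',d);Q=P.reshape(-1,3);k=(Q[:,2]>.1)&(Q[:,2]<.115)&(Q[:,1]<-.1)&(Q[:,1]>-.32)&(Q[:,0]>.5)&(Q[:,0]<.7);B=np.median(Q[k],0);print('bar',B,k.sum(),cv2.minAreaRect(Q[k][:,:2].astype(np.float32)*1000))
delta([B[0],B[1],.18],BY)
E
```

```text
clock: 40.4
eef_pos: [0.5224, -0.2914, 0.0676]
tcp_rot: [0.127, 0.731, 0.66, 0.116]
wrist_force: [0.8, -0.5, 0.0]
grip_width: 0.0359
finger_force: 0.0
clock: 41.2
eef_pos: [0.4771, -0.2653, 0.232]
tcp_rot: [0.096, 0.737, 0.664, 0.082]
wrist_force: [0.7, 1.1, 0.5]
grip_width: 0.0509
finger_force: 0.0
clock: 42.0
eef_pos: [0.4679, 0.0893, 0.2487]
tcp_rot: [0.003, 0.734, 0.679, 0.006]
wrist_force: [0.1, -0.6, 0.0]
grip_width: 0.0511
finger_force: 0.0
ys [-10, -20, -30, -40, -50, -60, -70, -80, -90, -100, -110]
-115 [7, 6, 6, 5, 5, 7, 8, 6, 7, 6, 6]
-105 [5, 6, 6, 6, 8, 11, 9, 6, 6, 7, 7]
-95 [7, 6, 6, 13, 19, 18, 18, 18, 7, 7, 6]
-85 [6, 7, 7, 18, 19, 26, 23, 18, 16, 7, 6]
-75 [7, 7, 11, 24, 30, 30, 30, 31, 20, 6, 6]
-65 [7, 7, 9, 30, 29, 7, 7, 21, 30, 6, 7]
-55 [7, 6, 8, 30, 17, 11, 9, 19, 30, 7, 6]
-45 [5, 6, 7, 30, 20, 18, 17, 22, 30, 7, 7]
-35 [8, 7, 6, 25, 30, 28, 26, 30, 30, 6, 6]
-25 [6, 6, 6, 6, 9, 29, 30, 31, 7, 6, 7]
-15 [10, 6, 7, 6, 6, 6, 6, 6, 7, 6, 6]
-5 [49, 19, 16, 18, 18, 18, 17, 28, 25, 24, 27]
ys [110, 100, 90, 80, 70, 60, 50, 40, 30, 20, 10]
-115 [6, 7, 21, 31, 30, 31, 30, 26, 8, 7, 17]
-105 [6, 7, 30, 30, 8, 8, 29, 30, 20, 7, 14]
-95 [8, 29, 30, 6, 6, 7, 7, 26, 30, 7, 8]
-85 [9, 30, 8, 6, 7, 6, 6, 7, 30, 19, 11]
-75 [15, 31, 9, 7, 7, 6, 6, 7, 28, 28, 9]
-65 [7, 30, 15, 6, 6, 6, 6, 7, 30, 17, 12]
-55 [7, 29, 30, 7, 7, 6, 7, 27, 30, 7, 10]
-45 [6, 7, 30, 31, 26, 26, 29, 30, 8, 7, 12]
-35 [6, 7, 6, 29, 31, 31, 30, 8, 8, 6, 11]
-25 [7, 6, 6, 6, 7, 7, 6, 6, 6, 7, 16]
-15 [6, 6, 7, 6, 7, 7, 6, 7, 6, 5, 9]
-5 [23, 9, 16, 9, 9, 11, 17, 13, 14, 11, 29]
bar [ 0.5976 -0.2172  0.106 ] 352 ((598.4403076171875, -217.97149658203125), (79.4732666015625, 17.648366928100586), 82.58767700195312)
d cm [ 12.9592 -31.0116  -6.8603] rv [-0.0038  0.0122 -0.0368] at [0.468  0.0929 0.2486] F [ 0.084   7.5105 -0.3336] w 0.05118921822475775 t 42.05
```

View pics/t9.png

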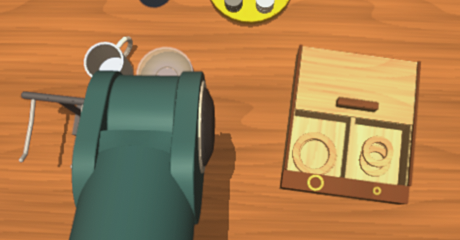

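The picture shows both large rings stacked in the left compartment at (314,152), and both small rings in the right one at (376,155). Now I'll shut the door.

```bash
python3 -m handwheel '[1,-4,0,0,0.005,-0.01,0.6, 3,-8,0,0,0.01,-0.02,0.6, 5,-12.5,0,0,0.01,-0.03,0.6, 7,-17,-1,0,0.01,-0.037,0.6, 9,-21.5,-3,0,0.01,-0.037,0.6, 11,-26,-5,0,0.01,-0.037,0.6, 12.5,-29.5,-6,0,0.01,-0.037,0.6, 13,-31,-6.5,0,0.01,-0.037,0.6]'
python3 - <<'E'
from h import *
delta([.598,-.2165,.085],BY)
E
```

```text
clock: 42.85
eef_pos: [0.5981, -0.2285, 0.1823]
tcp_rot: [-0.0, 0.748, 0.663, 0.001]
wrist_force: [-0.9, 0.4, 0.2]
grip_width: 0.0515
finger_force: 0.0
d cm [-0.0097  1.1994 -9.7321] rv [-0.002   0.0013  0.0106] at [ 0.5981 -0.2285  0.1823] F [-0.9214  0.353   0.186 ] w 0.05148757705499855 t 42.85
```

```bash
python3 -m handwheel '[0,0.5,-1.5,0,0,0.01,0.6, 0,1,-3,0,0,0.01,0.6, 0,1,-5,0,0,0.01,0.6, 0,1,-7,0,0,0.01,0.6, 0,1,-8.5,0,0,0.01,0.6, 0,1,-9.4,0,0,0.01,0.6, 0,1,-9.7,0,0,0.01,0.6, 0,1,-9.7,0,0,0.01,0.6]'
python3 -m handwheel '[0,0,0,0,0,0,0, 0,0,0,0,0,0,0, 0,0,0,0,0,0,0, 0,0,0,0,0,0,0, 0,0,0,0,0,0,0, 0,0,0,0,0,0,0, 0,0,0,0,0,0,0, 0,0,0,0,0,0,0]' 40
python3 -m handwheel '[-1.5,0.17,0,0,0,0,0, -3.2,0.35,0,0,0,0,0, -5,0.55,0,0,0,0,0, -6.8,0.75,0,0,0,0,0, -8.5,0.94,0,0,0,0,0, -10.2,1.12,0,0,0,0,0, -11.4,1.25,0,0,0,0,0, -11.8,1.3,0,0,0,0,0]'
python3 -m handwheel '[-0.15,0.02,0,0,0,0,0, -0.3,0.03,0,0,0,0,0, -0.45,0.05,0,0,0,0,0, -0.6,0.07,0,0,0,0,0, -0.6,0.07,0,0,0,0,0, -0.6,0.07,0,0,0,0,0, -0.6,0.07,0,0,0,0,0, -0.6,0.07,0,0,0,0,0]'
```

```text
clock: 43.65
eef_pos: [0.5988, -0.214, 0.0872]
tcp_rot: [-0.0, 0.744, 0.668, 0.002]
wrist_force: [-0.6, -0.6, -0.5]
grip_width: 0.0512
finger_force: 0.0
clock: 44.45
eef_pos: [0.5991, -0.2143, 0.0878]
tcp_rot: [0.0, 0.744, 0.668, 0.002]
wrist_force: [-1.8, 1.3, 7.4]
grip_width: 0.0151
finger_force: 41.8
clock: 45.25
eef_pos: [0.4805, -0.201, 0.0878]
tcp_rot: [0.0, 0.744, 0.668, 0.003]
wrist_force: [2.1, -0.0, 2.2]
grip_width: 0.015
finger_force: 41.2
clock: 46.05
eef_pos: [0.4754, -0.2004, 0.0877]
tcp_rot: [0.0, 0.744, 0.668, 0.003]
wrist_force: [-1.7, 2.9, 11.7]
grip_width: 0.015
finger_force: 42.4
```

```bash
python3 -m handwheel '[-0.1,0.01,0,0,0,0,0, -0.2,0.02,0,0,0,0,0, -0.3,0.03,0,0,0,0,0, -0.35,0.04,0,0,0,0,0, -0.4,0.04,0,0,0,0,0, -0.4,0.04,0,0,0,0,0, -0.4,0.04,0,0,0,0,0, -0.4,0.04,0,0,0,0,0]'
python3 -m handwheel '[0.2,-0.02,0,0,0,0,0, 0.2,-0.02,0,0,0,0,0.5, 0.2,-0.02,0,0,0,0,0.6, 0.2,-0.02,0,0,0,0,0.6, 0.2,-0.02,2,0,0,0,0.6, 0.2,-0.02,6,0,0,0,0.6, 0.2,-0.02,10.5,0,0,0,0.6, 0.2,0,15,0,0,0,0.6]'
python3 -m handwheel '[-1,4,1,0,0,0,0.6, -2,8.5,1,0,0,0,0.6, -2,13,1,0,0,0,0.6, -2,17.5,1,0,0,0,0.6, -2,22,1,0,0,0,0.6, -2,26,1,0,0,0,0.6, -2,29,1,0,0,0,0.6, -2,29,1,0,0,0,0.6]'
python3 - <<'E'
from h import *
p,d=snap('top');save(p[120:360,80:540],'t10.png')
P=cloud('top',d);Q=P.reshape(-1,3);k=(Q[:,2]>.1)&(Q[:,2]<.115)&(Q[:,1]<-.1)&(Q[:,1]>-.32)&(Q[:,0]>.4)&(Q[:,0]<.6);print(np.median(Q[k],0),k.sum(),r.state()['dq'].max())
E
```

```text
clock: 46.85
eef_pos: [0.4749, -0.2004, 0.0879]
tcp_rot: [0.003, 0.743, 0.669, 0.004]
wrist_force: [29.5, -4.9, -20.6]
grip_width: 0.0149
finger_force: 39.6
clock: 47.65
eef_pos: [0.4719, -0.2003, 0.2385]
tcp_rot: [-0.0, 0.744, 0.668, 0.002]
wrist_force: [0.6, 0.9, 0.8]
grip_width: 0.051
finger_force: 0.0
clock: 48.45
eef_pos: [0.4522, 0.0936, 0.2468]
tcp_rot: [-0.0, 0.742, 0.67, 0.002]
wrist_force: [-0.5, -0.1, 0.6]
grip_width: 0.0509
finger_force: 0.0
[ 0.4733 -0.2031  0.1059] 365 0.03890979520318545
```

View pics/t10.png

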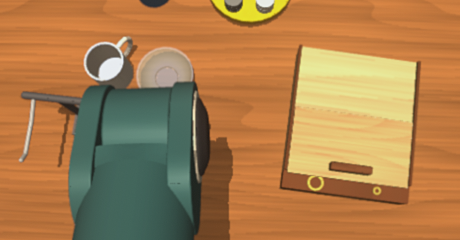

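The door is shut against its stop (bar at (350,169)), the mug and dish are unmoved, and the robot touches nothing.

```bash
python3 -c "
from rig import r
print(r.hand_in())"
```

```text
the job is handed in; nothing more can be done
None
```

I handed the job in at about 48 s: all four rings lay in their own compartments below the rim, the door was shut against its stop, and the mug and dish looked undisturbed in the last top picture; no verdict came back.

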